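# Turn the screw tin over on the cork block and set it back in the dish

### The arm

A 7-joint arm with a two-finger parallel gripper is mounted at the origin on the work surface. World frame = base frame: x ahead of the robot, y to its left, z up, the work surface at z = 0. Lengths are in m, angles in rad, forces in N, time in s.
With the tool pointing down it reaches from about 0.4 to 0.875 m from the base axis. Payload 4.4 kg.
Tool frame: the origin (TCP) lies where the fingers leave the gripper's body, on its centre line; the fingertips stand 73 mm ahead of it and the grasp point (between the pads) lies 54 mm ahead of it; z points along the fingers, x is the direction in which the jaws open and shut, and the axes are right-handed (so a half turn about z gives the same grasp; the last joint's range is limited). The gripper opens to 85 mm and grips with 20 to 120 N. Pads are 22 mm wide; open, the fingers measure 114 mm over their backs; the gripper's body (76 mm by 85 mm) begins 54 mm behind the grasp point. The pads swing forward as they close: fully open they stand 13 mm farther back than shut.
Start: joints at [-1.168, 0.628, 0.038, 1.517, -0.027, 0.996, -0.02], TCP at [0.294, 0.58, 0.304] pointing down, gripper open.
Joint ranges: [-3.06, 3.06], [-0.37, 2.12], [-1.25, 1.32], [0.18, 2.47], [-1.1, 4.24], [0.23, 1.98], [-2.94, 2.94]. Speed limits (rad/s): [2.57, 2.57, 3.14, 3.14, 3.14, 3.14, 3.14].

### API

Orientations are given as [roll, pitch, yaw] about the fixed x, y, z axes, in that order (R = Rz(yaw) Ry(pitch) Rx(roll)).
In Python, from plant import env, viewer gives the robot as it stands. The module is installed in compiled form; this text tells all that it offers.
- The arm moves only by the shell command python3 -m crank 'ROWS' [FORCE]. ROWS is JSON, a list of rows, each a list of 3 entries, a list of its own where there are three numbers: the shift along the tool's x, y, z in m, then the turn, a rotation vector about the tool's x, y, z in rad, then the closure, from -1 (fully open) to 1 (shut). In form: [[[dx, dy, dz], [wx, wy, wz], gripper], ...]. A call has 1 to 8 rows; each row is the pose to reach, as a shift and turn from the pose measured when the call began, along the tool's axes at that moment; what a row does not reach only later rows make up. A row lasts 1/12 s, in which the tool goes at most 41.7 mm and 7.16 degrees, less where a joint would pass 70% of its speed; a pose out of reach is approached as far as the arm can. A call with a gripper value outside its range is refused whole. The fingers move at their own pace and stop on an object; FORCE is the grip in N (left out, the last holds). Time passes only in rows, so rows that repeat a pose let the fingers close. It gives the time, the measured TCP pose, the force and the opening at its end, in the units of the state.
- env.sense(): the state, without advancing time (a new reading comes with each control period).
- viewer.grab_frame(name): name is "side" or "top"; returns a dict with "color" (400x640x3 uint8, red, green, blue), "fovy" (degrees; the focal length in pixels is half the picture's height over the tangent of half this angle, whatever the lens; pixels are square), "cx", "cy" (the principal point, pixels), "k1" (the pictures are not rectified: a ray, as slopes to the right and down, at radius r is drawn at 1 + k1 r^2 times it, then the intrinsics apply), "cam_to_world" (4x4, takes a point from camera to world coordinates). Camera axes: x right, y down, z forward; pixel columns grow to the right and rows downward; lengths in m; the calibration is good to about 2 mm. A picture is of the moment at which its call begins. There is no depth.
- env.finish_job(): hands the job in, once; it reports no verdict.
The state is a dict: "clock": time; "joints": joint angles; "joint_vel": joint speeds; "tau": joint torques, N m; "tool_pos": TCP position; "tcp_rot": TCP orientation; "contact_force": force on the tool from outside, world axes, zero at the start; "torque": the same for the moment, N m; "gripper_width": opening from 0.0 (shut) to 1.0 (fully open).
Only numpy, scipy, OpenCV 4.12 (cv2) and the standard library are available. Lean on these libraries where they do the work, as an engineer would, in place of code of your own. Each camera call takes 0.05 s, during which the arm holds its last target.

### The job

The capped square tin standing in the enamel dish holds steel screws mixed with brass rivets, and its cap carries a magnet: turn the tin fully upside down and let it stand by itself on its cap on the cork face of the tapping block for at least a second, so that the screws drop onto the magnet. Then turn it the right way up again, set it back standing flat inside the dish and let go. Set it down each time rather than dropping it or letting it topple, and leave the other loose things on the cart where they are.

Things in the scene. Friction and masses are not known exactly. Their poses are not given: they have to be found in the camera images.
- tin: loose closed tin, 120 mm tall, 0.2-0.35 kg: flat-sided metal body 50 x 50 x 96 mm, 36 mm neck, tight round dark cap 46 mm across, 20 mm tall (100-120 mm above the base). Starts upright in the dish. Origin: centre of its underside; z along its axis from base to cap; x, y square to its flat sides. Centre of mass 57 mm above the base. It lies still on a flat side (axis 25 mm up) or stands on its cap
- block: cork-faced tapping block, dark wood with a cork top: 110 mm along its x, 190 mm along its y, 46 mm tall over all, top level, screwed down to the cart. Origin: centre of its underside, so the cork face is 46 mm above it. Big enough for the tin to lie along its length (y) or to stand on
- dish_floor (a point): centre of the flat inner floor of the shallow white enamel dish, 4 mm above the cart top. The floor is 85 mm in radius; the wall flares to a rim of 105 mm radius, 30 mm above the cart. The dish does not move
- chute: angled tin chute, fixed to the cart: a trough 82 mm wide that rises from its lip at 30 degrees along this body's +x. Origin: on the cart below the lip's middle, 80 mm from the dish's centre. At the lip its floor is 50 mm and its walls 75 mm above the cart; the upper end is 220 mm farther in x, its top 220 mm above the cart
- comb: green anodized harmonica comb lying flat, 104 x 28 x 6 mm, loose, not to be disturbed; origin at the centre of its underside, x along its length
- reed_plate_a: brass reed plate lying flat, 104 x 28 x 3 mm, loose, not to be disturbed; origin at the centre of its underside, x along its length
- reed_plate_b: the other brass reed plate, 104 x 28 x 3 mm, loose, not to be disturbed; origin at the centre of its underside, x along its length
- screwdriver: screwdriver with a red grip, 190 mm long, lying flat, loose, not to be disturbed; x along its length, handle to -x
- harmonica: assembled harmonica, 102 x 28 x 26 mm, loose, not to be disturbed; origin at the centre of its underside, x along its length
- cover_plate: steel harmonica cover plate lying flat, 104 x 29 x 9 mm, loose, not to be disturbed; origin at the centre of its underside, x along its length
- round_jar: round metal jar with a round cap, 66 mm in diameter, 86 mm tall, standing at the back, loose, not to be disturbed (not the square tin); origin at the centre of its underside
There are look-alikes about, which are no part of the job. Of the things shaped like the block, the cork one is meant.

How it is judged:
On the way:
1. the tin stands upside down by itself on its cap on the cork face of the block for a second (angle between tin's own z axis and vertical above 3.04 rad and z of tin in the frame of block between 0.16 and 0.172 m and contact force between tin and block above 0.5 N and contact force between tin and the fingers below 0.1 N and linear speed of tin below 0.02 m/s), for 1 s.
At the end, for the whole second after the job is handed in: After a second standing alone upside down on the cork face, the tin stands upright (within 5 degrees), at rest and released on the dish's floor, axis within 55 mm of its centre; never dropped or toppled (over 0.5 m/s with no finger on it); no other loose thing moved over 30 mm (angle between tin's own z axis and vertical below 0.08 rad and horizontal distance between tin and dish_floor below 0.055 m and z of tin in the frame of dish_floor between -0.004 and 0.005 m and linear speed of tin below 0.02 m/s); the robot touches nothing.
It fails at once if the tin is dropped or topples (linear speed of tin above 0.5 m/s and contact force between tin and the fingers below 0.05 N).
It fails at once if another loose thing is moved by more than 30 mm (distance of any of comb, reed_plate_a, reed_plate_b, screwdriver, harmonica, cover_plate, round_jar from where it was at the start of the episode above 0.03 m).
It also fails if it takes over 72 s, if anything falls off the work surface, if the arm or the gripper's body presses on something with over 40 N, if the wrist force passes 120 N, or if a joint passes its speed limit or range.

## Working session

There is one attempt and no reset: what is moved stays moved. The work goes in short steps, Python scripts to look and compute and a shell command to move; the robot and the scene stay as the last step left them, time stands still between calls to the robot, and variables do not carry over. Pictures are saved under pics/ and viewed, and the job is handed in when it is done.

```bash
mkdir -p pics; ls; python3 - <<'E'
from plant import env, viewer
import cv2
print(env.sense())
for n in("side","top"):
    f=viewer.grab_frame(n); print(n,{k:v for k,v in f.items() if k!='color'})
    cv2.imwrite(f'pics/{n}0.png',f['color'][:,:,::-1])
E
```

```text
pics
{'clock': 0.0, 'joints': array([-1.16777483,  0.62933478,  0.03843723,  1.51835729, -0.02703205,
        0.99631216, -0.01997836]), 'joint_vel': array([ 6.62954666e-04, -1.29173152e-03, -1.14489941e-03,  8.17692044e-04,
        5.55070989e-05, -2.24042717e-04,  5.96800386e-04]), 'tau': array([ 5.38365439e-04, -5.63408375e+01,  1.22680720e+00, -1.93446225e+01,
        1.11327539e-02,  1.05422043e-02, -1.77146029e-05]), 'tool_pos': array([0.29343686, 0.57945105, 0.30299965]), 'tcp_rot': array([-3.14158728e+00,  1.89416793e-03,  1.10198310e+00]), 'contact_force': array([-0.04836595,  0.5547972 ,  0.31966448]), 'torque': array([ 0.05733999, -0.00953966,  0.03224229]), 'gripper_width': 1.0007524210226582}
side {'fovy': 52.13376215134238, 'cx': 318.8029921180319, 'cy': 206.6052102023551, 'k1': -0.10765826948184753, 'cam_to_world': array([[ 0.94870206, -0.1924624 ,  0.25084381,  0.16774662],
       [-0.31603804, -0.55421138,  0.77004526, -1.08153925],
       [-0.00918426, -0.80981972, -0.58660692,  0.84408683],
       [ 0.        ,  0.        ,  0.        ,  1.        ]])}
top {'fovy': 55.4556384435816, 'cx': 325.3044243885315, 'cy': 201.83184037243578, 'k1': -0.060506081649426204, 'cam_to_world': array([[-0.02986213, -0.98284604,  0.18199424,  0.33087619],
       [-0.99928937,  0.0335448 ,  0.01718988, -0.01543621],
       [-0.02299997, -0.18135159, -0.98314933,  1.1588922 ],
       [ 0.        ,  0.        ,  0.        ,  1.        ]])}
```

View pics/side0.png

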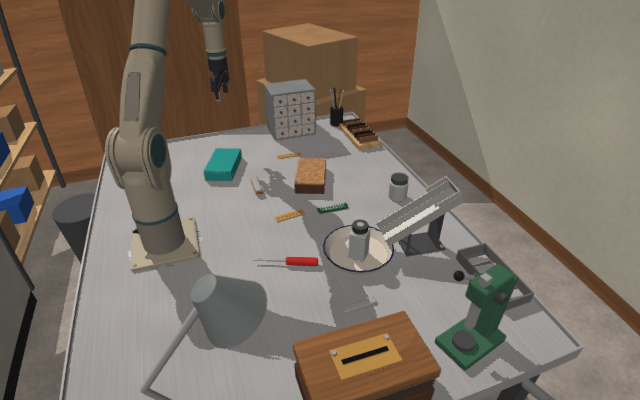

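View pics/top0.png

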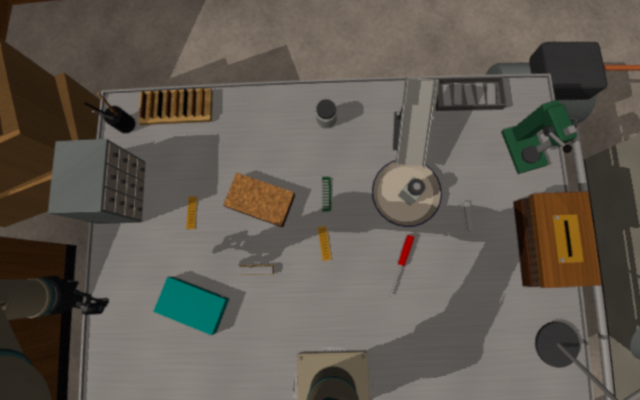

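The block candidates are the cork-topped one (side 311,175; top 259,198) and the teal one (side 223,163; top 191,305). The cork face matches the description. The tin candidates are the square one in the dish (side 360,240; top 412,188) and the round jar (side 399,187; top 326,113). The one in the dish is meant. I'll confirm both with enlarged crops.

```bash
cat > h.py <<'E'
import numpy as np, cv2
from scipy.spatial.transform import Rotation as R
from plant import env, viewer
def K(f):
    fl=200/np.tan(np.radians(f['fovy']/2)); return fl
def proj(f,P):
    T=np.linalg.inv(f['cam_to_world']); P=np.atleast_2d(P)@T[:3,:3].T+T[:3,3]
    s=P[:,:2]/P[:,2:]; r2=(s**2).sum(1,keepdims=True)
    return s*(1+f['k1']*r2)*K(f)+[f['cx'],f['cy']]
def unproj(f,uv,z):
    d=(np.atleast_2d(uv)-[f['cx'],f['cy']])/K(f); s=d.copy()
    for _ in range(20): s=d/(1+f['k1']*(s**2).sum(1,keepdims=True))
    D=np.c_[s,np.ones(len(s))]@f['cam_to_world'][:3,:3].T; o=f['cam_to_world'][:3,3]
    return o+D*((z-o[2])/D[:,2])[:,None]
def crop(f,name,x0,y0,w,h,k,pts=()):
    im=cv2.resize(f['color'][y0:y0+h,x0:x0+w,::-1],None,fx=k,fy=k,interpolation=cv2.INTER_CUBIC)
    for poly in pts:
        q=((proj(f,poly)-[x0,y0]+.5)*k).astype(np.int32); cv2.polylines(im,[q],len(q)>2,(255,0,255),1)
    cv2.imwrite(f'pics/{name}.png',im)
E
python3 - <<'E'
from h import *
f=viewer.grab_frame('top'); crop(f,'t1',215,165,90,70,8); crop(f,'t2',365,150,90,75,8)
f=viewer.grab_frame('side'); crop(f,'s1',285,150,60,50,10); crop(f,'s2',315,205,100,75,8)
E
```

```text
(no output)
```

View pics/t1.png

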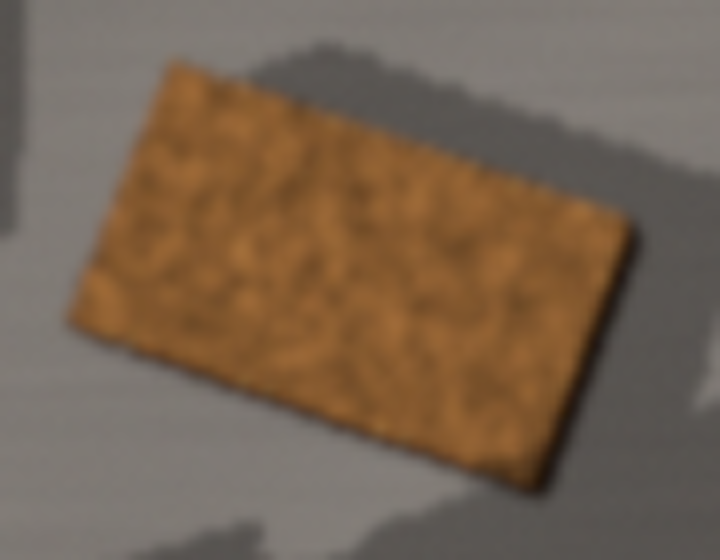

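View pics/t2.png

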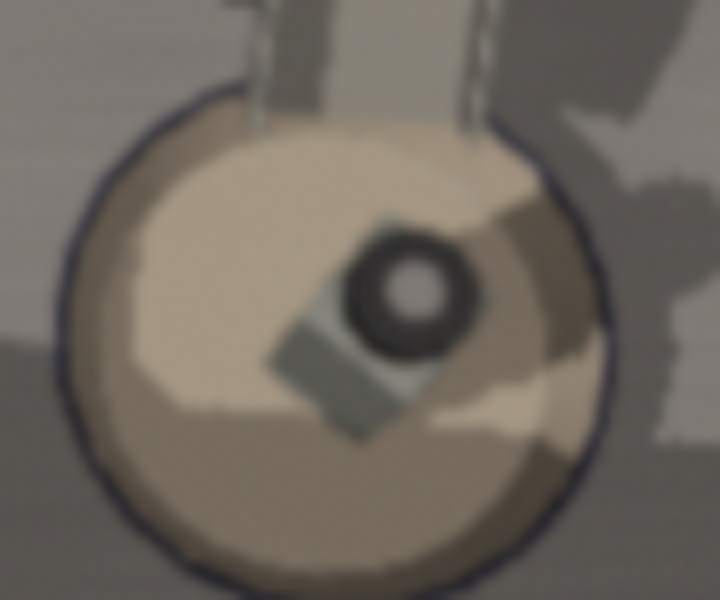

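View pics/s1.png

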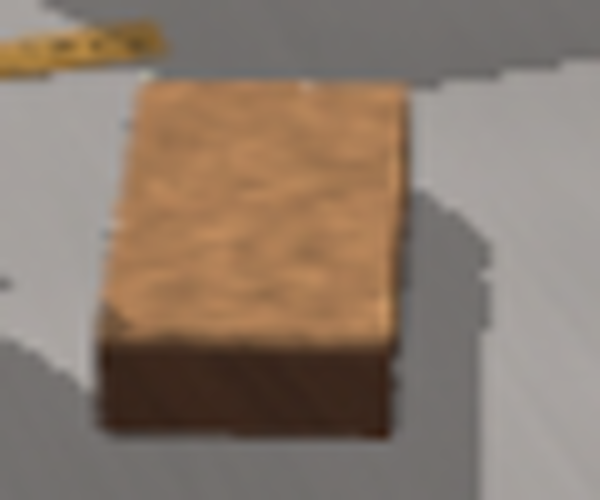

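View pics/s2.png

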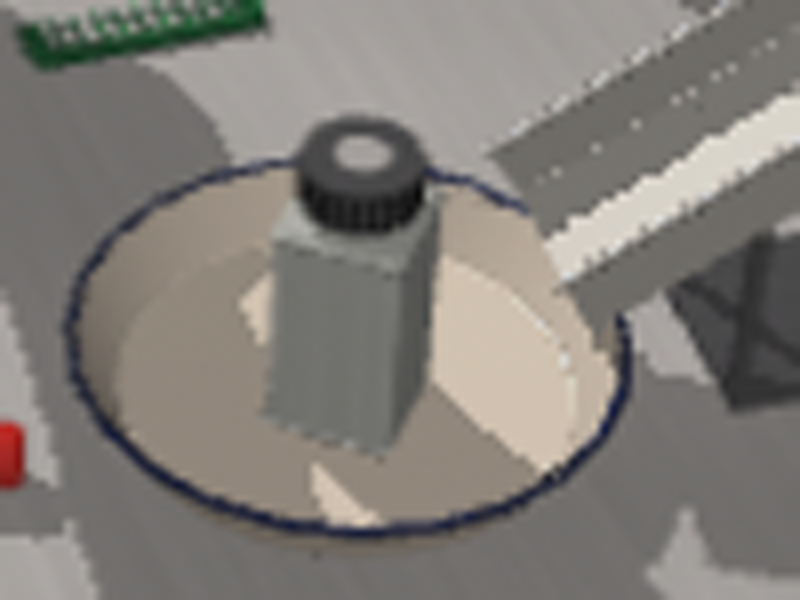

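```bash
python3 - <<'E'
from h import *
from scipy.optimize import least_squares
t=viewer.grab_frame('top'); s=viewer.grab_frame('side')
T=lambda p,x,y,k:np.array(p)/k+[x,y]-.5
bt=T([(175,62),(635,215),(543,490),(70,322)],215,165,8); bs=T([(140,80),(408,85),(393,345),(98,340)],285,150,10)
P=unproj(t,bt,.046);print(P.round(3)); print(unproj(s,bs,.046).round(3), np.linalg.norm(P-np.roll(P,1,0),axis=1))
# block: corners order
L=np.array([(.055,.095),(.055,-.095),(-.055,-.095),(-.055,.095)])
def fb(q):
    c,n=np.cos(q[2]),np.sin(q[2]); X=np.c_[L@np.array([[c,n],[-n,c]])+q[:2],np.full(4,.046)]
    return np.r_[(proj(t,X)-bt).ravel()]
r=least_squares(fb,[.5,.15,-.3]); print('block',r.x,r.fun.round(1)); qb=r.x
ct=T([(412,288)],365,150,8); cs=T([(363,153)],315,205,8)
print('cap',unproj(t,ct,.124),unproj(s,cs,.124))
bb=unproj(t,T([(270,362),(360,440)],365,150,8),.004); print('base top',bb)
sb=unproj(s,T([(265,412),(380,457),(430,385)],315,205,8),.004); print('base side',sb)
for v in (bb[1]-bb[0],sb[1]-sb[0],sb[2]-sb[1]): print(np.linalg.norm(v),np.degrees(np.arctan2(v[1],v[0])))
# dish rim from top
rim=T([(58,345),(612,345),(245,90),(345,600+5),(490,125)],365,150,8); X=unproj(t,rim,.030)
r=least_squares(lambda q:np.hypot(*(X[:,:2]-q).T)-.105,[.5,-.15]); print('dish',r.x,r.fun)
E
```

```text
[[0.638 0.272 0.046]
 [0.572 0.097 0.046]
 [0.469 0.133 0.046]
 [0.538 0.311 0.046]]
[[0.538 0.311 0.046]
 [0.638 0.271 0.046]
 [0.57  0.092 0.046]
 [0.47  0.13  0.046]] [0.10650313 0.18684805 0.10850516 0.19071704]
block [ 0.55443847  0.20321768 -0.36172952] [-0.1 -0.6  0.8 -0.1 -0.3  0.  -0.3  0.6]
cap [[ 0.56003357 -0.25104455  0.124     ]] [[ 0.55978514 -0.25265419  0.124     ]]
base top [[ 0.55921845 -0.22131204  0.004     ]
 [ 0.52748087 -0.25394469  0.004     ]]
base side [[ 0.52884165 -0.24719045  0.004     ]
 [ 0.56001913 -0.28385713  0.004     ]
 [ 0.59350764 -0.25382358  0.004     ]]
0.045521025668959054 -134.2033492336208
0.04812983511248101 -49.625666231003514
0.04498326618068542 41.88675697230905
dish [ 0.56257239 -0.24208661] [ 6.95429339e-05 -2.50496885e-04 -2.77545867e-03 -3.34400362e-03
 -8.82180236e-04]
```

Both crops confirm the picks. The tin in the dish is square-sided with a round cap, at about (0.560, -0.252), its faces turned about 44°. The block's top is cork, at about (0.554, 0.203) with yaw -0.36. The plan is to grip the tin's sides with the tool horizontal and roll 180° about the tool axis. First I'll do a test turn to learn the kinematics.

```bash
cat > lg.py <<'E'
from h import *
import json,os
s=env.sense()
print('t',round(s['clock'],2),'q',s['joints'].round(3),'p',s['tool_pos'].round(4),'rpy',s['tcp_rot'].round(3),'F',s['contact_force'].round(1),'w',round(s['gripper_width'],3))
with open('log.jsonl','a') as f: f.write(json.dumps([list(s['joints']),list(s['tool_pos']),list(s['tcp_rot'])])+'\n')
E
python3 lg.py
python3 -m crank '[[[0,0,0],[-0.1,0,0],-1],[[0,0,0],[-0.2,0,0],-1],[[0,0,0],[-0.3,0,0],-1],[[0,0,0],[-0.4,0,0],-1],[[0,0,0],[-0.4,0,0],-1]]'
python3 lg.py
python3 -m crank '[[[-0.04,0,0],[0,0.1,0],-1],[[-0.08,0,0],[0,0.2,0],-1],[[-0.08,0,0],[0,0.3,0],-1],[[-0.08,0,0],[0,0.3,0],-1]]'
python3 lg.py
```

```text
t 0.3 q [-1.168  0.629  0.038  1.518 -0.027  0.996 -0.02 ] p [0.2936 0.5798 0.3036] rpy [-3.142e+00  1.000e-03  1.102e+00] F [-0.1  0.3  0.2] w 0.996
clock: 0.72
tool_pos: [0.2882, 0.5823, 0.3017]
tcp_rot: [2.741, 0.003, 1.11]
contact_force: [-1.5, 0.5, -0.3]
gripper_width: 0.997
t 0.72 q [-1.462  0.679  0.251  1.519  0.277  1.041 -0.3  ] p [0.2882 0.5823 0.3017] rpy [2.741 0.003 1.11 ] F [-1.5  0.5 -0.3] w 0.997
clock: 1.05
tool_pos: [0.2509, 0.5034, 0.3]
tcp_rot: [2.727, -0.267, 1.229]
contact_force: [0.0, -1.3, 0.2]
gripper_width: 1.001
t 1.05 q [-1.654  0.486  0.401  1.994  0.517  0.531 -0.571] p [0.2509 0.5034 0.3   ] rpy [ 2.727 -0.267  1.229] F [ 0.  -1.3  0.2] w 1.001
```

```bash
cat > kin.py <<'E'
from h import *
import json
from scipy.optimize import least_squares
D=[json.loads(l) for l in open('log.jsonl')]
def FK(q,pr,sg):
    # pr: yaw0,d1,L1,L2,L3, offs a
    off,d1,L1,L2,L3,tz=pr[:6]; e=pr[6:9]
    A=R.from_euler('z',off); p=np.array([0,0,d1]); A=A*R.from_euler('z',sg[0]*q[0])
    A=A*R.from_euler('y',q[1]); p=p+A.apply([e[0],0,L1]); A=A*R.from_euler('z',sg[1]*q[2])
    A=A*R.from_euler('y',q[3]); p=p+A.apply([e[1],0,L2]); A=A*R.from_euler('z',sg[2]*q[4])
    A=A*R.from_euler('y',q[5]); p=p+A.apply([e[2],0,L3]); A=A*R.from_euler('z',sg[3]*q[6]+tz)
    return p,A
def fit(ne=0):
    best=None
    import itertools
    for sg in itertools.product([1,-1],repeat=4):
        for o in (0,1.5,3,-1.5):
          for tz in (0,1.57,3.14,-1.57):
            def res(x):
                pr=np.r_[x,np.zeros(9-len(x))]; r=[]
                for q,p,rp in D:
                    P,A=FK(q,pr,sg); r+=list((P-p)*5)+list((A.inv()*R.from_euler('xyz',rp)).as_rotvec())
                return np.array(r)
            s=least_squares(res,[o,.33,.4,.4,.2,tz]+[0]*ne,max_nfev=60)
            if best is None or s.cost<best[0]-1e-9: best=(s.cost,s.x,sg,s.fun)
    return best
if __name__=='__main__':
    b=fit(); print(b[0],b[1].round(4),b[2],abs(b[3]).max())
    b=fit(3); print(b[0],b[1].round(4),b[2],abs(b[3]).max())
E
python3 kin.py
```

```text
0.0006978112950688042 [-0.0397  0.3426  0.5681  0.3809  0.2907  3.1045] (-1, -1, -1, -1) 0.021170085891311086
0.0003855802421469835 [-0.0432  0.2122  0.6422  0.347   0.3042  3.1012 -0.0563 -0.0388 -0.0058] (-1, -1, -1, -1) 0.017009293167381187
```

```bash
cat > ik.py <<'E'
from kin import *
lo=np.array([-3.06,-.37,-1.25,.18,-1.1,.23,-2.94]);hi=np.array([3.06,2.12,1.32,2.47,4.24,1.98,2.94])
b=fit(0); PR=np.r_[b[1],0,0,0]; SG=b[2]
def tool(head,p,flip=0,up=0):
    # z axis heading/pitch-down p; x(jaw) horizontal to the left if flip=0, right if flip=1
    z=np.array([np.cos(head)*np.cos(p),np.sin(head)*np.cos(p),-np.sin(p)])
    x=np.array([-np.sin(head),np.cos(head),0])*(1-2*flip)
    return R.from_matrix(np.c_[x,np.cross(z,x),z])
def IK(P,A,n=40,seed=0):
    g=np.random.default_rng(seed); out=[]
    for _ in range(n):
        def res(q):
            p,B=FK(q,PR,SG); return np.r_[(p-P)*5,(B.inv()*A).as_rotvec(),.003*(q-(lo+hi)/2)]
        s=least_squares(res,g.uniform(lo,hi),bounds=(lo,hi),max_nfev=80)
        p,B=FK(s.x,PR,SG); e=np.linalg.norm(p-P); a=(B.inv()*A).magnitude()
        if e<.006 and a<.02:
            if all(np.abs(s.x-o).max()>.15 for o in out): out.append(s.x)
    return out
if __name__=='__main__':
    G=np.array([.560,-.252,.076]); h=np.radians(-46.5)
    for nm,G,h,ps in (('tin',[.56,-.252,.076],-46.5,(8,0)),('tin2',[.56,-.252,.076],43.5,(8,)),('blk',[.54,.2,.094],-20,(-8,0)),('blk0',[.54,.2,.094],0,(-8,))):
      for pd in ps:
        for fl in (0,1):
            A=tool(np.radians(h),np.radians(pd),fl); P=np.array(G)-A.apply([0,0,.054])
            print(nm,pd,fl,[list(q.round(2)) for q in IK(P,A)][:6])
E
python3 ik.py
```

```text
tin 8 0 [[np.float64(0.05), np.float64(1.43), np.float64(-0.09), np.float64(2.38), np.float64(2.31), np.float64(1.98), np.float64(-2.02)], [np.float64(-0.9), np.float64(2.12), np.float64(1.27), np.float64(2.38), np.float64(2.96), np.float64(0.81), np.float64(2.67)], [np.float64(-0.12), np.float64(1.44), np.float64(0.11), np.float64(2.38), np.float64(2.28), np.float64(1.8), np.float64(-2.19)]]
tin 8 1 [[np.float64(-0.36), np.float64(1.5), np.float64(0.42), np.float64(2.38), np.float64(2.29), np.float64(1.52), np.float64(0.71)]]
tin 0 0 [[np.float64(-0.08), np.float64(1.53), np.float64(0.05), np.float64(2.31), np.float64(2.19), np.float64(1.98), np.float64(-2.19)], [np.float64(-0.93), np.float64(2.12), np.float64(1.14), np.float64(2.32), np.float64(2.59), np.float64(0.71), np.float64(2.94)], [np.float64(-0.22), np.float64(1.55), np.float64(0.22), np.float64(2.31), np.float64(2.15), np.float64(1.8), np.float64(-2.32)], [np.float64(-0.39), np.float64(1.6), np.float64(0.41), np.float64(2.31), np.float64(2.13), np.float64(1.58), np.float64(-2.46)]]
tin 0 1 [[np.float64(-0.4), np.float64(1.
[... 1548 characters left out ...]
6), np.float64(-2.06)], [np.float64(-1.16), np.float64(1.43), np.float64(0.18), np.float64(2.21), np.float64(1.77), np.float64(1.48), np.float64(-2.12)]]
blk 0 1 [[np.float64(-1.06), np.float64(1.41), np.float64(0.05), np.float64(2.21), np.float64(1.78), np.float64(1.62), np.float64(1.05)]]
blk0 -8 0 [[np.float64(-1.01), np.float64(1.67), np.float64(0.19), np.float64(2.34), np.float64(1.98), np.float64(1.98), np.float64(-2.48)]]
blk0 -8 1 [[np.float64(-1.09), np.float64(1.68), np.float64(0.26), np.float64(2.34), np.float64(1.97), np.float64(1.88), np.float64(0.61)], [np.float64(-1.2), np.float64(1.72), np.float64(0.38), np.float64(2.34), np.float64(1.96), np.float64(1.72), np.float64(0.55)]]
```

```bash
python3 - <<'E'
from h import *
for n in("side","top"):
    f=viewer.grab_frame(n); cv2.imwrite(f'pics/{n}1.png',f['color'][:,:,::-1])
E
```

```text
(no output)
```

View pics/side1.png

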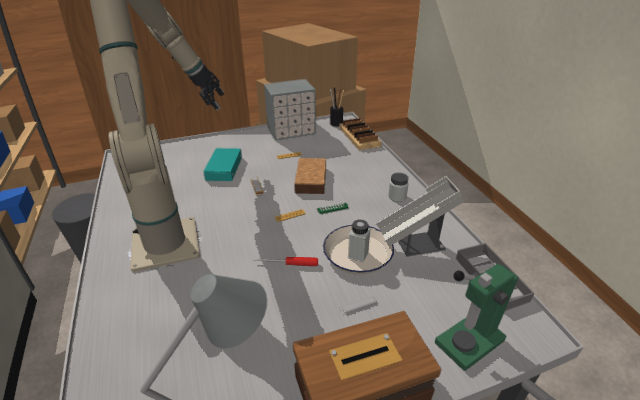

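View pics/top1.png

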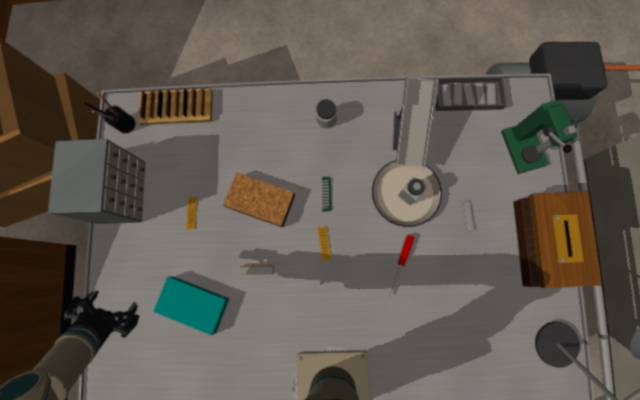

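```bash
python3 - <<'E'
from h import *
t=viewer.grab_frame('top')
for n,p,z in (('teal',[(170,278),(228,290),(215,333),(155,318)],.046),('harm',[(240,264),(273,264),(273,274),(240,272)],.02),('plateA',[(319,226),(326,226),(331,259),(323,260)],.003),('comb',[(322,177),(330,177),(331,209),(323,210)],.006),('scr',[(412,235),(394,293)],.01)): print(n,unproj(t,p,z)[:,:2].round(3).tolist())
E
python3 - <<'E'
from ik import *
def show(nm,G,h,pd):
    for fl in (0,1):
        A=tool(np.radians(h),np.radians(pd),fl); P=np.array(G)-A.apply([0,0,.054])
        print(nm,h,pd,fl,[q.round(2).tolist() for q in IK(P,A,25)][:5])
show('tin',[.56,-.252,.07],-46.5,5)
for h in (-10,0,10,20,30): show('blk',[.52,.165,.1],h,-5)
E
```

```text
teal [[0.325, 0.466], [0.288, 0.293], [0.168, 0.33], [0.212, 0.507]]
harm [[0.362, 0.265], [0.359, 0.166], [0.33, 0.166], [0.338, 0.264]]
plateA [[0.47, 0.026], [0.47, 0.005], [0.369, -0.007], [0.367, 0.017]]
comb [[0.623, 0.013], [0.623, -0.012], [0.521, -0.012], [0.519, 0.013]]
scr [[0.433, -0.254], [0.264, -0.189]]
tin -46.5 5 0 [[-0.01, 1.48, -0.03, 2.35, 2.27, 1.98, -2.1], [-0.92, 2.12, 1.19, 2.35, 2.78, 0.75, 2.8], [-0.16, 1.49, 0.16, 2.35, 2.23, 1.8, -2.25]]
tin -46.5 5 1 [[-0.38, 1.56, 0.42, 2.35, 2.23, 1.53, 0.68]]
blk -10 -5 0 [[-0.94, 1.59, 0.01, 2.37, 1.86, 1.98, -2.39]]
blk -10 -5 1 [[-1.07, 1.6, 0.15, 2.37, 1.86, 1.8, 0.69], [-1.46, 1.76, 0.58, 2.37, 1.92, 1.2, 0.5]]
blk 0 -5 0 [[-1.02, 1.72, 0.23, 2.46, 1.97, 1.98, -2.65]]
blk 0 -5 1 [[-1.04, 1.73, 0.25, 2.46, 1.97, 1.95, 0.48]]
blk 10 -5 0 []
blk 10 -5 1 []
blk 20 -5 0 []
blk 20 -5 1 []
blk 30 -5 0 [[0.65, 1.95, -0.62, 2.47, 4.24, 1.57, -0.22]]
blk 30 -5 1 []
```

```bash
python3 - <<'E'
from ik import *
t=viewer.grab_frame('top')
print('cab',unproj(t,[(145,180),(143,222),(108,222)],.0).round(3).tolist(),unproj(t,[(105,140),(115,210)],.15).round(3).tolist(),'rpB',unproj(t,[(192,197),(192,228)],.003).round(3).tolist())
def show(nm,G,h,pd):
    for fl in (0,1):
        A=tool(np.radians(h),np.radians(pd),fl); P=np.array(G)-A.apply([0,0,.054])
        print(nm,h,pd,fl,[q.round(2).tolist() for q in IK(P,A,25)][:5])
for h in (-40,-60,-70): show('blk',[.56,.262,.1],h,-5)
show('hi',[.56,.262,.25],-60,-5)
show('tinhi',[.56,-.252,.25],-46.5,5)
show('mid',[.6,0,.3],-46.5,5)
show('now',[.3,.55,.35],-30,5)
E
```

```text
cab [[0.636, 0.582, 0.0], [0.5, 0.58, 0.0], [0.504, 0.697, 0.0]] [[0.721, 0.633, 0.15], [0.515, 0.586, 0.15]] rpB [[0.575, 0.424, 0.003], [0.476, 0.42, 0.003]]
blk -40 -5 0 [[-1.07, 1.38, 0.01, 1.74, 1.42, 1.65, -1.58], [-1.2, 1.39, 0.21, 1.74, 1.32, 1.46, -1.54]]
blk -40 -5 1 [[-0.98, 1.38, -0.11, 1.74, 1.48, 1.77, 1.54], [-1.13, 1.38, 0.11, 1.74, 1.37, 1.56, 1.57]]
blk -60 -5 0 [[-1.05, 1.42, 0.08, 1.41, 1.13, 1.73, -1.29]]
blk -60 -5 1 [[-0.88, 1.43, -0.23, 1.41, 1.32, 1.97, 1.77], [-1.06, 1.42, 0.1, 1.41, 1.11, 1.71, 1.86]]
blk -70 -5 0 [[-1.11, 1.47, 0.3, 1.23, 0.88, 1.72, -1.08], [-1.0, 1.45, 0.08, 1.23, 1.03, 1.84, -1.17]]
blk -70 -5 1 [[-0.9, 1.45, -0.13, 1.23, 1.17, 1.98, 1.89], [-1.04, 1.46, 0.15, 1.23, 0.98, 1.8, 2.0]]
hi -60 -5 0 [[-1.27, 1.23, 0.49, 1.55, 0.95, 1.5, -1.03], [-1.05, 1.17, 0.08, 1.55, 1.16, 1.77, -1.18], [-1.16, 1.19, 0.29, 1.55, 1.06, 1.63, -1.11]]
hi -60 -5 1 [[-0.9, 1.18, -0.19, 1.55, 1.29, 1.97, 1.88], [-1.15, 1.18, 0.26, 1.55, 1.08, 1.65, 2.02], [-1.33, 1.26, 0.61, 1.55, 0.87, 1.42, 2.18], [-1.02, 1.17, 0.03, 1.55, 1.19, 1.81, 1.94]]
tinhi -46.5 5 0 []
tinhi -46.5 5 1 []
mid -46.5 5 0 [[-0.54, 0.87, -0.15, 2.25, 1.73, 1.59, -1.57], [-0.67, 0.87, 0.04, 2.25, 1.73, 1.45, -1.59], [-1.06, 0.98, 0.65, 2.25, 1.73, 0.96, -1.67]]
mid -46.5 5 1 [[-0.67, 0.87, 0.04, 2.25, 1.73, 1.45, 1.55], [-1.07, 0.99, 0.68, 2.25, 1.73, 0.94, 1.46], [-0.98, 0.94, 0.52, 2.25, 1.73, 1.07, 1.49]]
now -30 5 0 [[-1.53, 0.97, -0.16, 1.44, 1.18, 1.93, -1.01], [-1.78, 0.99, 0.33, 1.44, 0.96, 1.65, -0.85]]
now -30 5 1 [[-1.48, 0.98, -0.24, 1.44, 1.21, 1.98, 2.11], [-1.72, 0.98, 0.21, 1.44, 1.01, 1.72, 2.24], [-1.56, 0.97, -0.09, 1.44, 1.15, 1.89, 2.15]]
```

```bash
python3 - <<'E'
from ik import *
def show(nm,G,h,pd,fl=1):
        A=tool(np.radians(h),np.radians(pd),fl); P=np.array(G)-A.apply([0,0,.054])
        print(nm,G,h,pd,fl,[q.round(2).tolist() for q in IK(P,A,25)][:3])
for z in (.1,.13,.16,.19): 
    for h,p in ((-46.5,5),(-46.5,20),(-60,5)): show('t',[.56,-.252,z],h,p)
show('t',[.56,-.2,.19],-60,5)
show('t',[.56,-.15,.25],-60,5)
show('t',[.56,-.1,.25],-60,5)
show('t',[.56,-.0,.25],-60,5)
E
```

```text
t [0.56, -0.252, 0.1] -46.5 5 1 [[-0.37, 1.49, 0.43, 2.4, 2.25, 1.54, 0.7]]
t [0.56, -0.252, 0.1] -46.5 20 1 [[-0.25, 1.25, 0.37, 2.47, 2.52, 1.39, 0.88], [-0.04, 1.21, 0.07, 2.47, 2.45, 1.57, 1.12]]
t [0.56, -0.252, 0.1] -60 5 1 [[-0.39, 1.37, 0.31, 2.24, 1.97, 1.34, 1.0], [-0.73, 1.59, 0.8, 2.24, 2.08, 0.79, 0.7]]
t [0.56, -0.252, 0.13] -46.5 5 1 [[-0.35, 1.43, 0.43, 2.44, 2.28, 1.55, 0.73]]
t [0.56, -0.252, 0.13] -46.5 20 1 []
t [0.56, -0.252, 0.13] -60 5 1 [[-0.39, 1.31, 0.32, 2.28, 1.98, 1.34, 1.02], [-0.66, 1.46, 0.72, 2.28, 2.07, 0.91, 0.8]]
t [0.56, -0.252, 0.16] -46.5 5 1 [[-0.34, 1.36, 0.43, 2.47, 2.31, 1.56, 0.76]]
t [0.56, -0.252, 0.16] -46.5 20 1 []
t [0.56, -0.252, 0.16] -60 5 1 [[-0.39, 1.24, 0.32, 2.31, 2.0, 1.34, 1.06], [-0.68, 1.42, 0.77, 2.31, 2.11, 0.89, 0.8]]
t [0.56, -0.252, 0.19] -46.5 5 1 []
t [0.56, -0.252, 0.19] -46.5 20 1 []
t [0.56, -0.252, 0.19] -60 5 1 [[-0.38, 1.17, 0.33, 2.34, 2.01, 1.33, 1.1], [-0.62, 1.3, 0.68, 2.34, 2.09, 1.0, 0.91]]
t [0.56, -0.2, 0.19] -60 5 1 [[-0.45, 1.15, 0.24, 2.31, 1.87, 1.35, 1.18], [-0.62, 1.21, 0.49, 2.31, 1.9, 1.12, 1.09], [-0.78, 1.32, 0.74, 2.31, 1.97, 0.86, 0.98]]
t [0.56, -0.15, 0.25] -60 5 1 [[-0.49, 0.99, 0.14, 2.31, 1.75, 1.4, 1.36], [-0.71, 1.05, 0.46, 2.31, 1.76, 1.12, 1.31], [-0.89, 1.16, 0.77, 2.31, 1.81, 0.82, 1.23]]
t [0.56, -0.1, 0.25] -60 5 1 [[-0.54, 0.98, 0.04, 2.26, 1.63, 1.46, 1.44], [-0.84, 1.05, 0.5, 2.26, 1.62, 1.06, 1.41], [-0.72, 1.01, 0.31, 2.26, 1.62, 1.22, 1.42]]
t [0.56, -0.0, 0.25] -60 5 1 [[-0.61, 0.98, -0.13, 2.12, 1.46, 1.59, 1.57], [-1.11, 1.1, 0.65, 2.12, 1.29, 0.94, 1.7], [-0.81, 0.99, 0.18, 2.12, 1.41, 1.34, 1.6]]
```

```bash
cat > d.py <<'E'
# usage: d.py gx gy gz heading pitchdown flip  -> shift & turn in current tool axes (grasp point target)
import sys
from h import *
def tool(head,p,flip=0):
    z=np.array([np.cos(head)*np.cos(p),np.sin(head)*np.cos(p),-np.sin(p)])
    x=np.array([-np.sin(head),np.cos(head),0])*(1-2*flip)
    return R.from_matrix(np.c_[x,np.cross(z,x),z])
def cur():
    s=env.sense(); A=R.from_euler('xyz',s['tcp_rot']); return s,s['tool_pos'],A
def rep(a):
    s,p,A=cur(); B=tool(np.radians(a[3]),np.radians(a[4]),int(a[5])); P=np.array(a[:3])-B.apply([0,0,.054])
    sh=A.inv().apply(P-p); w=(A.inv()*B).as_rotvec()
    print('shift',sh.round(4),'turn',w.round(3),'deg',round(np.degrees(np.linalg.norm(w)),1),'mm',round(1000*np.linalg.norm(sh),1))
s,p,A=cur(); M=A.as_matrix(); z=M[:,2]
print('t',round(s['clock'],2),'q',s['joints'].round(2),'G',(p+.054*z).round(4),'head',round(np.degrees(np.arctan2(z[1],z[0])),1),'pd',round(np.degrees(np.arcsin(-z[2])),1),'jaw z',round(np.degrees(np.arcsin(M[2,0])),1),'F',s['contact_force'].round(1),'w',round(s['gripper_width'],3))
a=[float(v) for v in sys.argv[1:]]
for i in range(0,len(a),6): rep(a[i:i+6])
E
python3 d.py .48 .35 .38 -60 25 1  .48 .35 .38 -60 25 0
```

```text
t 1.25 q [-1.65  0.49  0.4   1.97  0.51  0.54 -0.57] G [0.2787 0.5176 0.2554] head 12.0 pd 61.7 jaw z 15.8 F [-0.5  0.7  0.8] w 1.001
shift [-0.0164  0.2545 -0.0062] turn [ 0.95  -1.064 -2.446] deg 162.2 mm 255.2
shift [-0.0164  0.2545 -0.0062] turn [-0.781 -0.697  0.325] deg 62.8 mm 255.2
```

```bash
python3 -m crank '[[[0,0.03,0],[-0.1,-0.09,0.04],-1],[[0,0.06,0],[-0.2,-0.18,0.08],-1],[[-0.01,0.09,0],[-0.3,-0.26,0.12],-1],[[-0.01,0.12,0],[-0.4,-0.35,0.16],-1],[[-0.01,0.16,0],[-0.5,-0.44,0.2],-1],[[-0.01,0.19,0],[-0.6,-0.53,0.25],-1],[[-0.02,0.22,0],[-0.7,-0.62,0.29],-1],[[-0.02,0.25,0],[-0.78,-0.7,0.33],-1]]'; python3 lg.py; python3 d.py .48 .35 .38 -60 25 0 .5 .2 .3 -60 5 1
```

```text
clock: 1.92
tool_pos: [0.4547, 0.3919, 0.3947]
tcp_rot: [2.074, -0.003, 0.584]
contact_force: [1.4, -0.3, -0.2]
gripper_width: 0.995
t 1.92 q [-1.475  0.813  0.672  1.506  0.541  1.371 -0.523] p [0.4547 0.3919 0.3947] rpy [ 2.074 -0.003  0.584] F [ 1.4 -0.3 -0.2] w 0.995
t 1.92 q [-1.47  0.81  0.67  1.51  0.54  1.37 -0.52] G [0.4808 0.3525 0.3687] head -56.4 pd 28.9 jaw z 0.2 F [ 1.4 -0.3 -0.2] w 0.995
shift [ 0.001   0.0071 -0.0038] turn [-0.067 -0.055  0.025] deg 5.2 mm 8.2
shift [-0.0651 -0.0152  0.1584] turn [ 0.092 -0.646 -3.058] deg 179.2 mm 171.9
```

```bash
python3 -m crank '[[[0,0,0.02],[0,0,-0.12],-1],[[0,0,0.04],[0,0,-0.24],-1],[[0,0,0.06],[0,0,-0.36],-1],[[0,0,0.08],[0,0,-0.48],-1],[[0,0,0.1],[0,0,-0.6],-1],[[0,0,0.1],[0,0,-0.72],-1],[[0,0,0.1],[0,0,-0.84],-1],[[0,0,0.1],[0,0,-0.96],-1]]'; python3 -m crank '[[[0,0,0],[0,0,-0.12],-1],[[0,0,0],[0,0,-0.24],-1],[[0,0,0],[0,0,-0.36],-1],[[0,0,0],[0,0,-0.48],-1],[[0,0,0],[0,0,-0.6],-1],[[0,0,0],[0,0,-0.72],-1],[[0,0,0],[0,0,-0.84],-1],[[0,0,0],[0,0,-0.96],-1]]';  python3 lg.py; python3 d.py .55 .0 .28 -60 5 1
```

```text
clock: 2.58
tool_pos: [0.5047, 0.3193, 0.3458]
tcp_rot: [2.34, 0.801, 1.191]
contact_force: [1.2, -0.1, -1.5]
gripper_width: 0.998
clock: 3.25
tool_pos: [0.5061, 0.3199, 0.3455]
tcp_rot: [-2.582, 0.96, 2.806]
contact_force: [-0.0, 0.3, -0.1]
gripper_width: 0.999
t 3.25 q [-1.133  0.744  0.235  1.639  0.837  1.358  1.141] p [0.5061 0.3199 0.3455] rpy [-2.582  0.96   2.806] F [-0.   0.3 -0.1] w 0.999
t 3.25 q [-1.13  0.74  0.24  1.64  0.84  1.36  1.14] G [0.532  0.2805 0.3192] head -56.7 pd 29.1 jaw z -55.0 F [-0.   0.3 -0.1] w 0.999
shift [-0.0111 -0.1493  0.2373] turn [ 0.4   -0.206 -1.178] deg 72.3 mm 280.5
```

```bash
python3 -m crank '[[[0,-0.02,0.03],[0.04,-0.02,-0.12],-1],[[0,-0.04,0.06],[0.08,-0.04,-0.24],-1],[[0,-0.06,0.09],[0.12,-0.06,-0.35],-1],[[0,-0.08,0.12],[0.16,-0.08,-0.47],-1],[[-0.01,-0.1,0.15],[0.2,-0.1,-0.59],-1],[[-0.01,-0.12,0.18],[0.24,-0.12,-0.7],-1],[[-0.01,-0.13,0.21],[0.28,-0.14,-0.82],-1],[[-0.01,-0.15,0.24],[0.32,-0.16,-0.94],-1]]';  python3 lg.py; python3 d.py .55 .0 .28 -60 5 1  .558 -.15 .25 -60 5 1; python3 kin.py
```

```text
clock: 3.92
tool_pos: [0.5261, 0.0445, 0.2812]
tcp_rot: [-1.755, 0.236, -2.697]
contact_force: [0.6, 0.1, -0.3]
gripper_width: 0.998
t 3.92 q [-0.873  0.876  0.293  2.117  1.298  1.213  1.554] p [0.5261 0.0445 0.2812] rpy [-1.755  0.236 -2.697] F [ 0.6  0.1 -0.3] w 0.998
t 3.92 q [-0.87  0.88  0.29  2.12  1.3   1.21  1.55] G [ 0.5511 -0.0025  0.2716] head -62.0 pd 10.2 jaw z -13.5 F [ 0.6  0.1 -0.3] w 0.998
shift [ 0.0009 -0.0032 -0.0039] turn [ 0.087 -0.046 -0.245] deg 15.1 mm 5.1
shift [ 0.0637 -0.0131  0.1355] turn [ 0.087 -0.046 -0.245] deg 15.1 mm 150.3
0.004900749053694603 [-0.0374  0.3348  0.5744  0.382   0.2877  3.117 ] (-1, -1, -1, -1) 0.04543099807807094
0.0033712349447553086 [-3.3600e-02  3.0420e-01  5.8910e-01  3.8460e-01  2.9020e-01  3.1195e+00
 -2.7400e-02 -9.6000e-03 -2.6000e-03] (-1, -1, -1, -1) 0.03467557975463331
```

```bash
python3 -m crank '[[[0.02,0,0.03],[0.04,-0.02,-0.1],-1],[[0.03,-0.01,0.07],[0.09,-0.04,-0.2],-1],[[0.05,-0.01,0.1],[0.09,-0.05,-0.24],-1],[[0.064,-0.013,0.136],[0.09,-0.05,-0.24],-1],[[0.064,-0.013,0.136],[0.09,-0.05,-0.24],-1]]';  python3 lg.py; python3 d.py .558 -.252 .19 -58 5 1
```

```text
clock: 4.33
tool_pos: [0.5301, -0.1118, 0.2539]
tcp_rot: [-1.65, 0.002, -2.628]
contact_force: [-0.6, -0.2, 0.5]
gripper_width: 1.005
t 4.33 q [-0.654  1.025  0.403  2.306  1.721  1.169  1.376] p [ 0.5301 -0.1118  0.2539] rpy [-1.650e+00  2.000e-03 -2.628e+00] F [-0.6 -0.2  0.5] w 1.005
t 4.33 q [-0.65  1.03  0.4   2.31  1.72  1.17  1.38] G [ 0.5566 -0.1587  0.2497] head -60.6 pd 4.5 jaw z -0.1 F [-0.6 -0.2  0.5] w 1.005
shift [0.0472 0.0525 0.0865] turn [-0.008 -0.044 -0.006] deg 2.6 mm 111.6
```

```bash
python3 -m crank '[[[0.015,0.01,0.03],[0,-0.02,0],-1],[[0.03,0.03,0.06],[0,-0.04,0],-1],[[0.047,0.05,0.085],[-0.008,-0.044,-0.006],-1],[[0.047,0.052,0.086],[-0.008,-0.044,-0.006],-1]]';  python3 lg.py; python3 d.py .56 -.252 .165 -46.5 5 1 .56 -.252 .07 -46.5 5 1
python3 - <<'E'
from h import *
f=viewer.grab_frame('top'); crop(f,'t3',345,130,130,95,6)
f=viewer.grab_frame('side'); crop(f,'s3',295,175,130,100,6)
E
```

```text
clock: 4.67
tool_pos: [0.5282, -0.2123, 0.1917]
tcp_rot: [-1.657, -0.003, -2.593]
contact_force: [-0.9, -0.5, 0.1]
gripper_width: 1.004
t 4.67 q [-0.431  1.203  0.428  2.347  2.031  1.247  1.077] p [ 0.5282 -0.2123  0.1917] rpy [-1.657 -0.003 -2.593] F [-0.9 -0.5  0.1] w 1.004
t 4.67 q [-0.43  1.2   0.43  2.35  2.03  1.25  1.08] G [ 0.5563 -0.2582  0.187 ] head -58.6 pd 5.0 jaw z 0.2 F [-0.9 -0.5  0.1] w 1.004
shift [ 0.0048  0.0221 -0.0002] turn [-0.    -0.21  -0.015] deg 12.1 mm 22.6
shift [0.0045 0.1168 0.008 ] turn [-0.    -0.21  -0.015] deg 12.1 mm 117.1
```

View pics/t3.png

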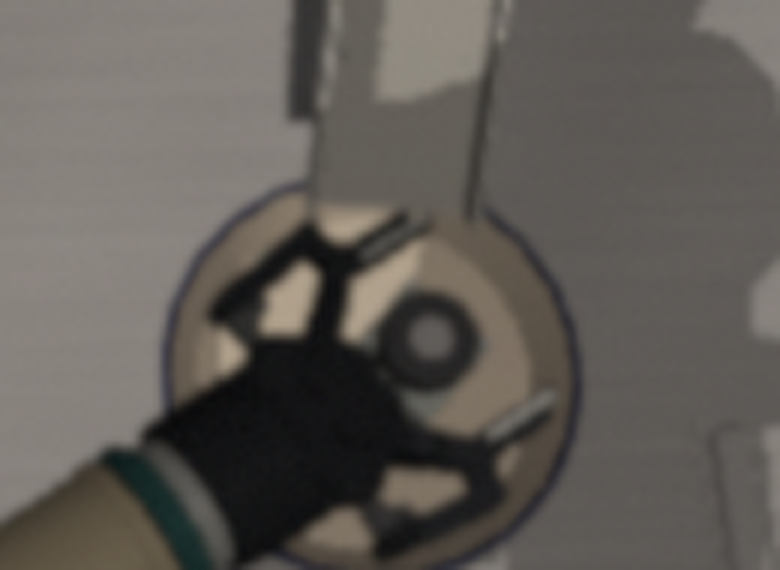

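View pics/s3.png

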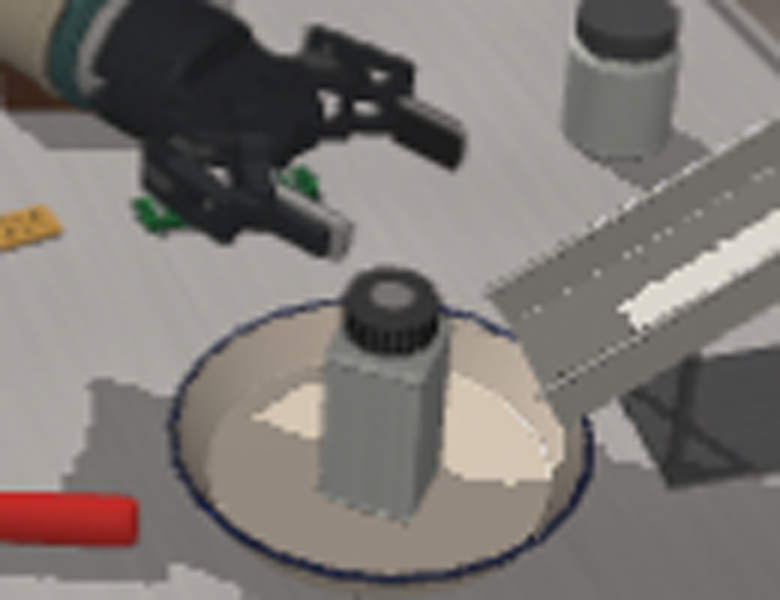

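```bash
python3 -m crank '[[[0.003,0.01,0],[0,-0.1,0],-1],[[0.005,0.022,0],[0,-0.2,-0.015],-1],[[0.005,0.05,0.004],[0,-0.2,-0.015],-1],[[0.005,0.08,0.006],[0,-0.2,-0.015],-1],[[0.005,0.1,0.007],[0,-0.2,-0.015],-1],[[0.005,0.117,0.008],[0,-0.2,-0.015],-1],[[0.005,0.117,0.008],[0,-0.2,-0.015],-1]]';  python3 lg.py; python3 d.py .56 -.252 .07 -47 5 1
python3 - <<'E'
from h import *
f=viewer.grab_frame('top'); crop(f,'t4',345,130,130,95,6); print(unproj(f,[(397,164),(423,166)],.07).round(3))
f=viewer.grab_frame('side'); crop(f,'s4',295,175,130,100,6)
E
```

```text
clock: 5.35
tool_pos: [0.5263, -0.2068, 0.0724]
tcp_rot: [-1.659, 0.004, -2.383]
contact_force: [0.5, 1.2, -0.4]
gripper_width: 0.997
t 5.35 q [-0.366  1.518  0.365  2.322  2.177  1.513  0.795] p [ 0.5263 -0.2068  0.0724] rpy [-1.659  0.004 -2.383] F [ 0.5  1.2 -0.4] w 0.997
t 5.35 q [-0.37  1.52  0.37  2.32  2.18  1.51  0.79] G [ 0.5634 -0.2458  0.0677] head -46.5 pd 5.1 jaw z -0.2 F [ 0.5  1.2 -0.4] w 0.997
shift [ 0.0062 -0.0025  0.0019] turn [ 0.001  0.009 -0.004] deg 0.5 mm 7.0
[[ 0.639 -0.212  0.07 ]
 [ 0.63  -0.289  0.07 ]]
```

View pics/t4.png

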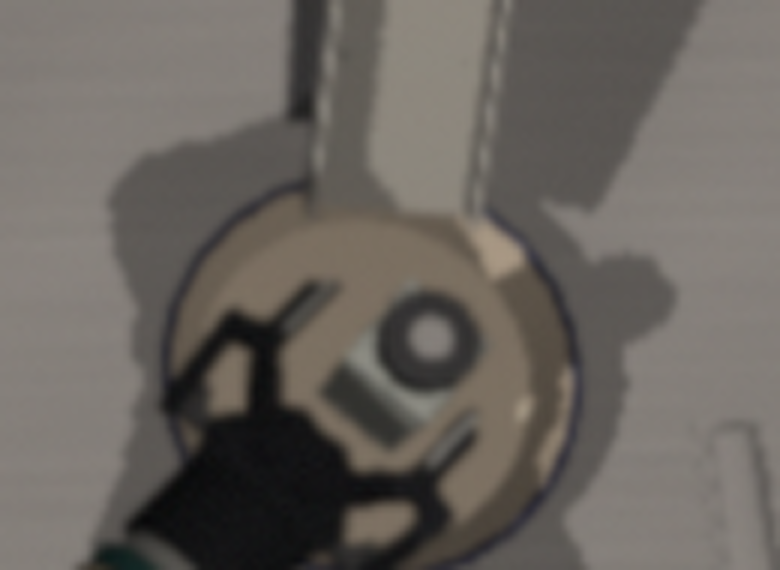

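View pics/s4.png

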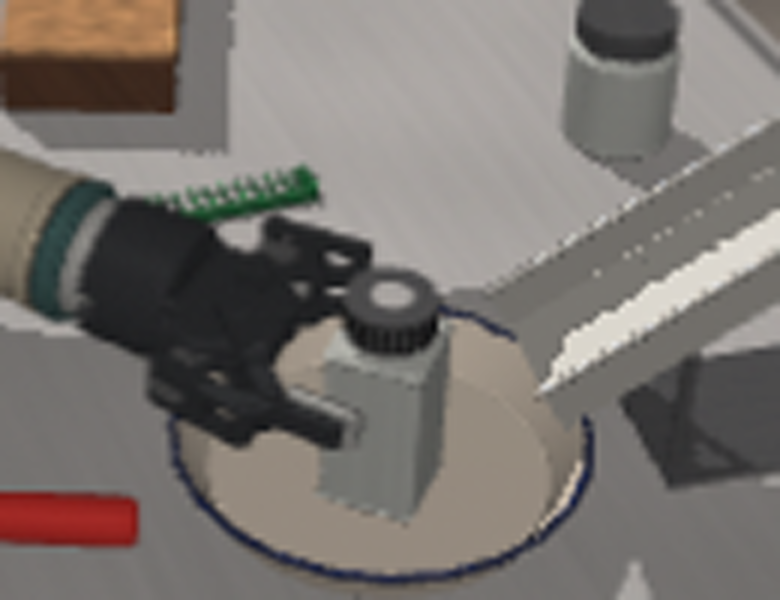

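```bash
python3 - <<'E'
from h import *
def box(c,h):
    a=np.radians(h); u=np.array([np.cos(a),np.sin(a)]); v=np.array([-u[1],u[0]]); o=[]
    for z in (.004,.1):
        o.append([list(np.array(c)+.025*(i*u+j*v))+[z] for i,j in ((1,1),(1,-1),(-1,-1),(-1,1))])
    th=np.linspace(0,2*np.pi,40); o.append(np.c_[c[0]+.023*np.cos(th),c[1]+.023*np.sin(th),np.full(40,.124)])
    return o
t=viewer.grab_frame('top');s=viewer.grab_frame('side')
for h in (-40,-47):
    for f,n,x,y in ((t,'t',390,165),(s,'s',340,215)): crop(f,f'o{n}{-h}',x,y,45,50,10,box((.560,-.252),h))
a=[np.hstack([cv2.imread(f'pics/o{n}{h}.png')[:, :400] for h in (40,47)]) for n in 'ts']
for n,i in zip('ts',a): cv2.imwrite(f'pics/ov_{n}.png',i)
E
```

```text
(no output)
```

View pics/ov_t.png

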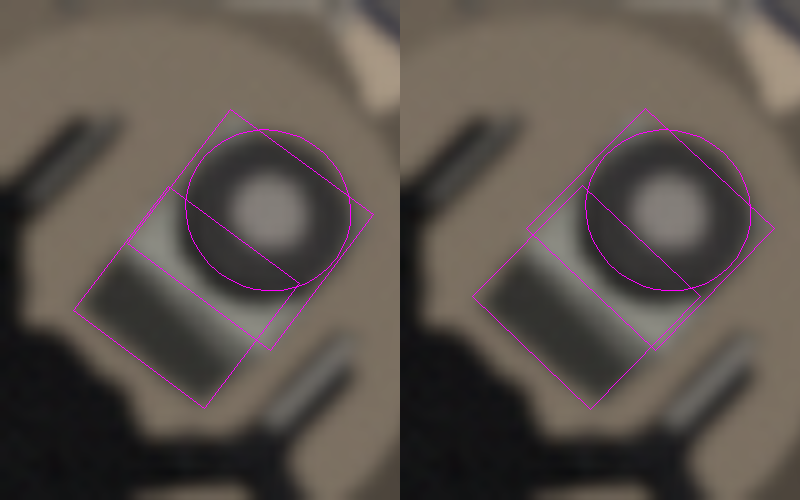

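View pics/ov_s.png

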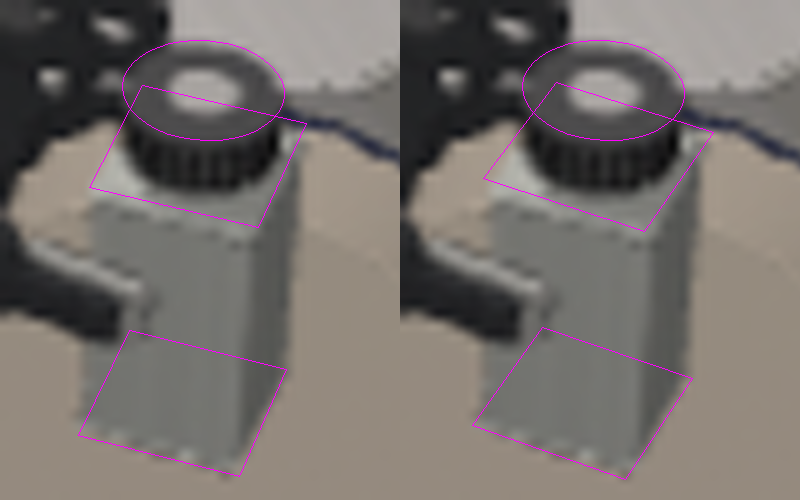

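```bash
python3 d.py .561 -.252 .07 -42 5 1
```

```text
t 5.55 q [-0.37  1.51  0.37  2.33  2.18  1.51  0.79] G [ 0.5623 -0.2476  0.0733] head -46.7 pd 4.8 jaw z -0.2 F [-1.1 -0.8  0.5] w 1.002
shift [0.0084 0.0029 0.0027] turn [-0.004 -0.081 -0.01 ] deg 4.7 mm 9.3
```

```bash
python3 -m crank '[[[0.008,0.003,0.003],[0,-0.08,-0.01],-1],[[0.008,0.003,0.003],[0,-0.08,-0.01],-1],[[0.008,0.003,0.003],[0,-0.08,-0.01],-1]]'; python3 d.py .561 -.252 .07 -42 5 1
```

```text
clock: 5.8
tool_pos: [0.521, -0.2168, 0.0756]
tcp_rot: [-1.653, -0.003, -2.308]
contact_force: [0.1, 0.3, 0.3]
gripper_width: 1.0
t 5.8 q [-0.33  1.56  0.41  2.36  2.26  1.61  0.72] G [ 0.5608 -0.253   0.0712] head -42.3 pd 4.7 jaw z 0.1 F [0.1 0.3 0.3] w 1.0
shift [-0.0006  0.001  -0.0005] turn [-0.005 -0.005  0.002] deg 0.4 mm 1.3
```

```bash
python3 -m crank '[[[0,0,0],[0,0,0],1],[[0,0,0],[0,0,0],1],[[0,0,0],[0,0,0],1],[[0,0,0],[0,0,0],1],[[0,0,0],[0,0,0],1],[[0,0,0],[0,0,0],1],[[0,0,0],[0,0,0],1],[[0,0,0],[0,0,0],1]]' 60; python3 d.py
python3 - <<'E'
from h import *
f=viewer.grab_frame('top'); crop(f,'t5',365,145,90,75,8)
f=viewer.grab_frame('side'); crop(f,'s5',315,195,90,75,8)
E
```

```text
clock: 6.47
tool_pos: [0.5215, -0.2164, 0.0761]
tcp_rot: [-1.651, -0.002, -2.307]
contact_force: [0.6, 2.8, 3.8]
gripper_width: 0.578
t 6.47 q [-0.33  1.56  0.41  2.36  2.26  1.61  0.72] G [ 0.5614 -0.2525  0.0718] head -42.2 pd 4.6 jaw z 0.1 F [0.6 2.8 3.8] w 0.578
```

View pics/t5.png

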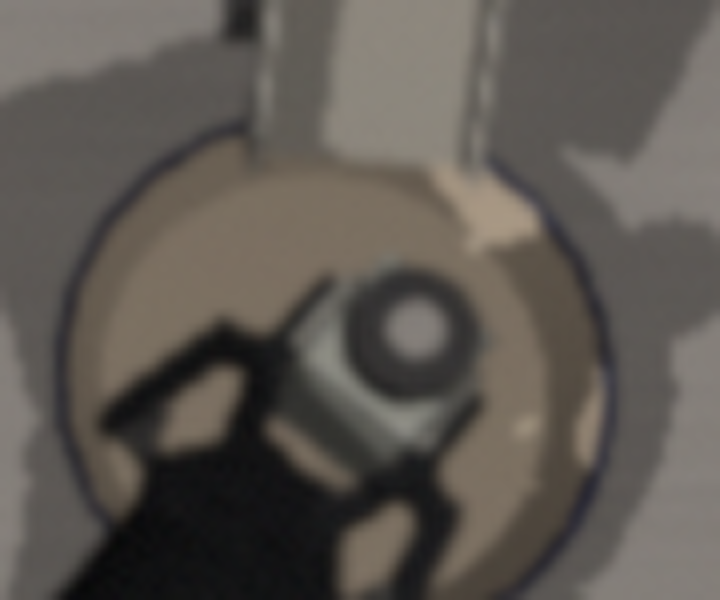

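View pics/s5.png

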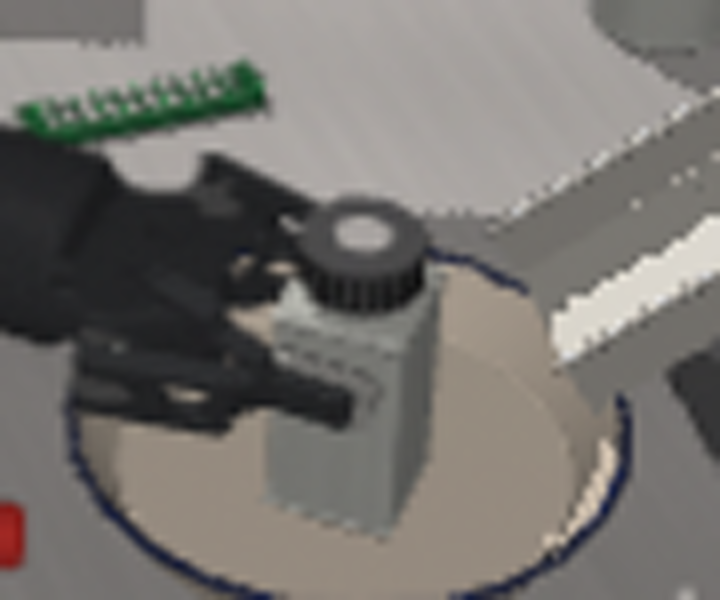

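```bash
python3 d.py .56 -.25 .15 -47 5 1  .555 -.22 .19 -58 5 1; python3 -m crank '[[[0,-0.01,0],[0,0,0],1],[[0,-0.02,0],[0,0,0],1],[[0,-0.035,0],[0,0.02,0],1],[[0,-0.05,0],[0,0.05,0],1],[[0,-0.065,0],[0,0.08,0],1],[[0,-0.08,0],[0,0.09,0],1]]';python3 d.py .555 -.2 .22 -60 5 1
```

```text
t 6.57 q [-0.33  1.56  0.41  2.36  2.26  1.61  0.72] G [ 0.5614 -0.2526  0.0718] head -42.2 pd 4.6 jaw z 0.1 F [0.8 3.2 4.4] w 0.578
shift [-0.0053 -0.0781 -0.0089] turn [-0.007  0.084  0.009] deg 4.9 mm 78.8
shift [-0.0343 -0.1163 -0.034 ] turn [-0.007  0.275  0.025] deg 15.8 mm 125.9
clock: 7.07
tool_pos: [0.5258, -0.2208, 0.1565]
tcp_rot: [-1.654, -0.01, -2.399]
contact_force: [0.9, 0.1, -0.7]
gripper_width: 0.577
t 7.07 q [-0.36  1.36  0.45  2.42  2.27  1.47  0.84] G [ 0.5622 -0.2605  0.152 ] head -47.5 pd 4.7 jaw z 0.5 F [ 0.9  0.1 -0.7] w 0.577
shift [-0.0466 -0.0645 -0.0536] turn [-0.006  0.218  0.028] deg 12.6 mm 95.9
```

```bash
python3 -m crank '[[[-0.012,-0.02,-0.012],[0,0.05,0],1],[[-0.024,-0.035,-0.025],[0,0.11,0.01],1],[[-0.036,-0.05,-0.04],[0,0.16,0.02],1],[[-0.047,-0.064,-0.054],[0,0.21,0.028],1],[[-0.047,-0.064,-0.054],[0,0.218,0.028],1]]';python3 d.py .55 -.0 .28 -60 5 1
python3 - <<'E'
from h import *
f=viewer.grab_frame('side'); cv2.imwrite('pics/s6.png',f['color'][:,:,::-1])
E
```

```text
clock: 7.48
tool_pos: [0.5294, -0.149, 0.2261]
tcp_rot: [-1.655, 0.006, -2.615]
contact_force: [0.1, 0.5, -2.1]
gripper_width: 0.58
t 7.48 q [-0.6   1.11  0.45  2.33  1.85  1.15  1.22] G [ 0.5565 -0.1955  0.2216] head -59.8 pd 4.9 jaw z -0.4 F [ 0.1  0.5 -2.1] w 0.58
shift [-0.0932 -0.0432 -0.1766] turn [-0.003  0.004 -0.006] deg 0.4 mm 204.3
```

View pics/s6.png

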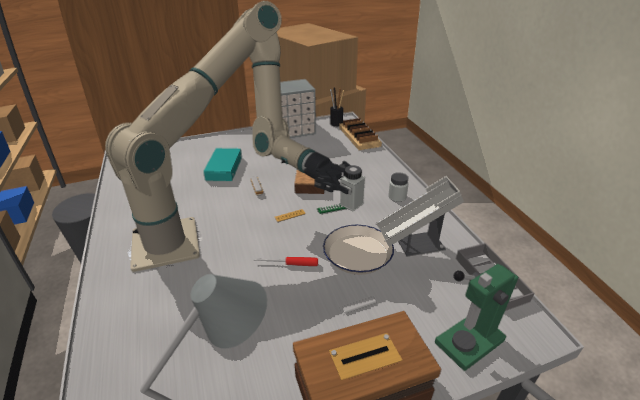

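```bash
python3 -m crank '[[[-0.015,-0.007,-0.03],[0,0,0],1],[[-0.03,-0.014,-0.06],[0,0,0],1],[[-0.045,-0.021,-0.09],[0,0,0],1],[[-0.06,-0.03,-0.12],[0,0,0],1],[[-0.076,-0.036,-0.15],[0,0,0],1],[[-0.09,-0.043,-0.176],[0,0,0],1],[[-0.09,-0.043,-0.176],[0,0,0],1]]';python3 d.py .555 .15 .28 -60 5 1 
python3 -m crank '[[[0,0,-0.01],[0,0,0.1],1],[[0,0,-0.02],[0,0,0.2],1],[[0,0,-0.03],[0,0,0.3],1],[[0,0,-0.04],[0,0,0.4],1],[[0,0,-0.05],[0,0,0.5],1],[[0,0,-0.05],[0,0,0.6],1],[[0,0,-0.05],[0,0,0.7],1],[[0,0,-0.05],[0,0,0.8],1]]'; python3 lg.py; python3 d.py .56 .22 .28 -60 -4.6 0
```

```text
clock: 8.12
tool_pos: [0.5216, 0.048, 0.2828]
tcp_rot: [-1.659, 0.008, -2.608]
contact_force: [1.3, 1.5, -3.6]
gripper_width: 0.576
t 8.12 q [-0.95  0.94  0.38  2.15  1.34  1.2   1.71] G [0.549  0.0017 0.278 ] head -59.4 pd 5.1 jaw z -0.4 F [ 1.3  1.5 -3.6] w 0.576
shift [-0.0812  0.0097 -0.1242] turn [ 0.001  0.011 -0.007] deg 0.7 mm 148.7
clock: 8.78
tool_pos: [0.4958, 0.0887, 0.2868]
tcp_rot: [-1.698, 0.807, -2.702]
contact_force: [0.2, -0.5, -1.3]
gripper_width: 0.58
t 8.78 q [-1.082  0.946  0.429  2.136  1.213  1.189  0.974] p [0.4958 0.0887 0.2868] rpy [-1.698  0.807 -2.702] F [ 0.2 -0.5 -1.3] w 0.58
t 8.78 q [-1.08  0.95  0.43  2.14  1.21  1.19  0.97] G [0.523  0.0423 0.282 ] head -59.5 pd 5.0 jaw z -46.2 F [ 0.2 -0.5 -1.3] w 0.58
shift [-0.0678  0.1044 -0.1329] turn [-0.074 -0.2    2.324] deg 133.7 mm 182.1
```

```bash
python3 -m crank '[[[-0.01,0.01,-0.02],[0,-0.01,0.1],1],[[-0.02,0.03,-0.03],[0,-0.02,0.2],1],[[-0.03,0.04,-0.05],[-0.01,-0.03,0.3],1],[[-0.03,0.05,-0.07],[-0.01,-0.03,0.4],1],[[-0.04,0.07,-0.08],[-0.02,-0.04,0.5],1],[[-0.05,0.08,-0.1],[-0.02,-0.05,0.6],1],[[-0.06,0.09,-0.12],[-0.02,-0.06,0.7],1],[[-0.068,0.104,-0.133],[-0.025,-0.07,0.8],1]]'; python3 d.py .56 .25 .25 -60 -4.6 0
```

```text
clock: 9.45
tool_pos: [0.533, 0.266, 0.2756]
tcp_rot: [2.158, 1.515, 1.164]
contact_force: [-0.0, 0.9, -2.9]
gripper_width: 0.578
t 9.45 q [-1.25  1.08  0.5   1.73  0.99  1.34  0.5 ] G [0.5625 0.2208 0.274 ] head -56.9 pd 1.8 jaw z -86.8 F [-0.   0.9 -2.9] w 0.578
shift [ 0.0315  0.0153 -0.0247] turn [-0.048 -0.127  1.521] deg 87.5 mm 42.8
```

```bash
python3 -m crank '[[[0,0,0],[0,0,0.1],1],[[0,0,0],[0,0,0.2],1],[[0,0,0],[0,0,0.3],1],[[0,0,0],[0,0,0.4],1],[[0,0,0],[0,0,0.5],1],[[0,0,0],[0,0,0.6],1],[[0,0,0],[0,0,0.7],1],[[0,0,0],[0,0,0.8],1]]'; python3 d.py .56 .25 .25 -60 -4.6 0
```

```text
clock: 10.12
tool_pos: [0.5332, 0.2631, 0.2749]
tcp_rot: [1.61, 0.721, 0.599]
contact_force: [-1.0, -0.8, -1.8]
gripper_width: 0.58
t 10.12 q [-1.33  1.14  0.66  1.73  0.89  1.23 -0.23] G [0.5625 0.2178 0.2733] head -57.2 pd 1.7 jaw z -41.3 F [-1.  -0.8 -1.8] w 0.58
shift [ 0.0334 -0.0106 -0.0273] turn [-0.087 -0.087  0.719] deg 41.8 mm 44.4
```

```bash
python3 -m crank '[[[0,0,0],[-0.01,-0.01,0.1],1],[[0.01,0,-0.01],[-0.02,-0.02,0.2],1],[[0.01,0,-0.01],[-0.04,-0.04,0.3],1],[[0.02,0,-0.02],[-0.05,-0.05,0.41],1],[[0.03,-0.01,-0.025],[-0.06,-0.06,0.52],1],[[0.033,-0.01,-0.027],[-0.08,-0.08,0.63],1],[[0.033,-0.01,-0.027],[-0.087,-0.087,0.72],1],[[0.033,-0.01,-0.027],[-0.087,-0.087,0.72],1]]'; python3 d.py .561 .264 .13 -60 -4.6 0
python3 - <<'E'
from h import *
f=viewer.grab_frame('side'); cv2.imwrite('pics/s7.png',f['color'][:,:,::-1])
f=viewer.grab_frame('top'); cv2.imwrite('pics/t7.png',f['color'][:,:,::-1])
E
```

```text
clock: 10.78
tool_pos: [0.5336, 0.2942, 0.2448]
tcp_rot: [1.487, -0.001, 0.521]
contact_force: [0.3, -0.9, -2.5]
gripper_width: 0.577
t 10.78 q [-1.4   1.33  0.81  1.6   0.72  1.27 -0.83] G [0.5604 0.2475 0.2493] head -60.2 pd -4.8 jaw z 0.1 F [ 0.3 -0.9 -2.5] w 0.577
shift [ 0.0085 -0.1175 -0.0239] turn [ 0.004  0.003 -0.001] deg 0.3 mm 120.2
```

View pics/s7.png

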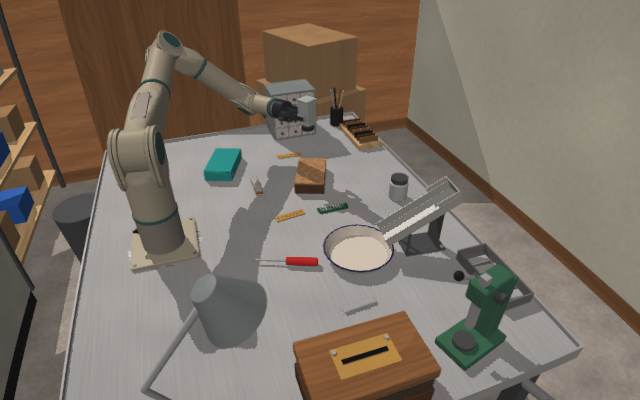

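View pics/t7.png

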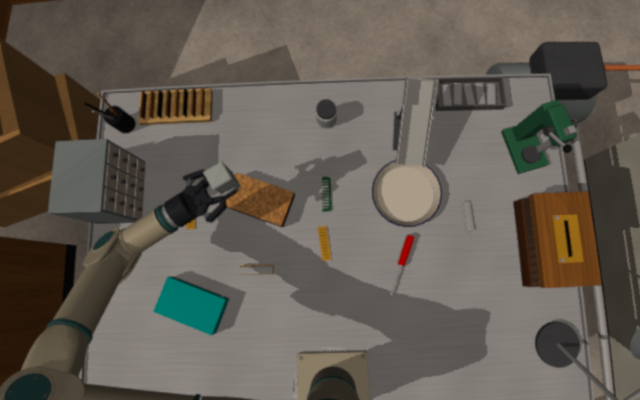

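```bash
python3 -m crank '[[[0.002,-0.02,-0.005],[0,0,0],1],[[0.004,-0.04,-0.01],[0,0,0],1],[[0.006,-0.06,-0.015],[0,0,0],1],[[0.008,-0.08,-0.02],[0,0,0],1],[[0.0085,-0.1,-0.024],[0,0,0],1],[[0.0085,-0.117,-0.024],[0,0,0],1],[[0.0085,-0.117,-0.024],[0,0,0],1]]'; python3 d.py .561 .264 .105 -60 -4.6 0 
python3 - <<'E'
from h import *
f=viewer.grab_frame('side'); crop(f,'s8',270,110,70,85,7)
f=viewer.grab_frame('top'); crop(f,'t8',170,140,130,100,6)
E
```

```text
clock: 11.47
tool_pos: [0.533, 0.3091, 0.1235]
tcp_rot: [1.49, 0.009, 0.519]
contact_force: [-0.7, 0.6, -2.4]
gripper_width: 0.58
t 11.47 q [-1.37  1.51  0.73  1.46  0.64  1.31 -0.89] G [0.5597 0.2624 0.1279] head -60.2 pd -4.6 jaw z -0.5 F [-0.7  0.6 -2.4] w 0.58
shift [ 0.0019 -0.0227 -0.0026] turn [0.001 0.004 0.01 ] deg 0.6 mm 22.9
```

View pics/s8.png

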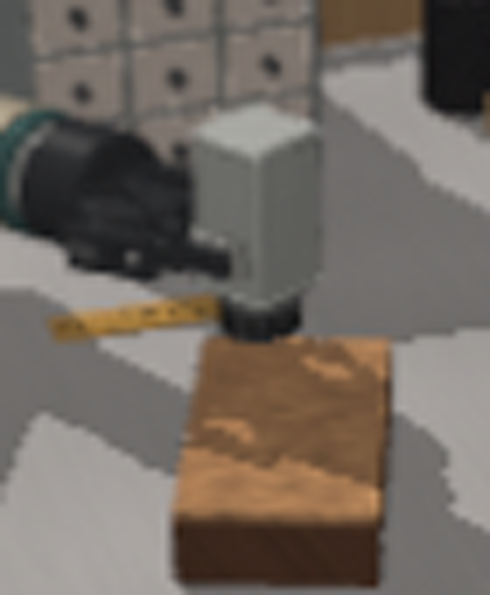

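View pics/t8.png

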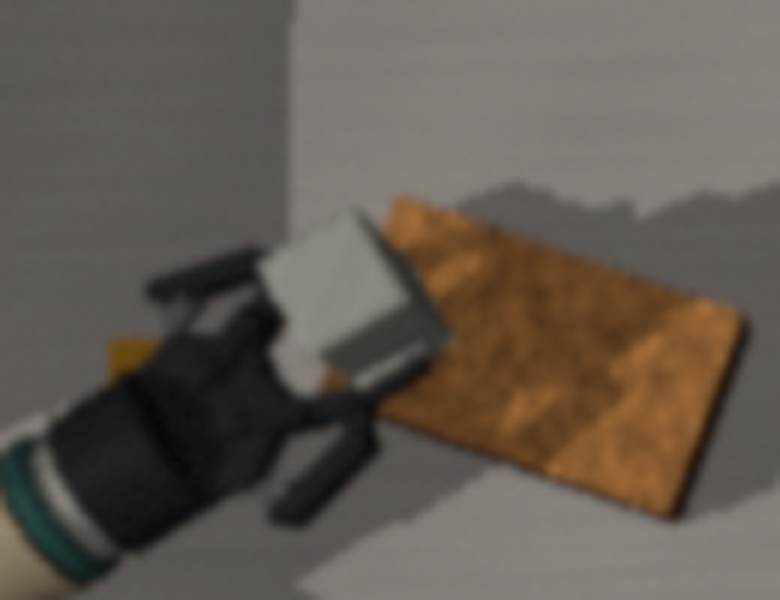

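```bash
python3 - <<'E'
from h import *
c=(.5595,.2625); h=np.radians(-60); u=np.array([np.cos(h),np.sin(h)]); v=np.array([-u[1],u[0]])
o=[]
for z in (.196,.10): o.append([list(np.array(c)+.025*(i*u+j*v))+[z] for i,j in ((1,1),(1,-1),(-1,-1),(-1,1))])
th=np.linspace(0,6.28,40)
for z in (.076,.046): o.append(np.c_[c[0]+.023*np.cos(th),c[1]+.023*np.sin(th),np.full(40,z)])
a=-.362; L=np.array([(.055,.095),(.055,-.095),(-.055,-.095),(-.055,.095)]); o.append(np.c_[L@np.array([[np.cos(a),np.sin(a)],[-np.sin(a),np.cos(a)]])+[.5544,.2032],np.full(4,.046)])
f=viewer.grab_frame('side'); crop(f,'s9',270,110,70,85,7,o)
f=viewer.grab_frame('top'); crop(f,'t9',170,140,130,100,6,o)
E
```

```text
(no output)
```

View pics/s9.png

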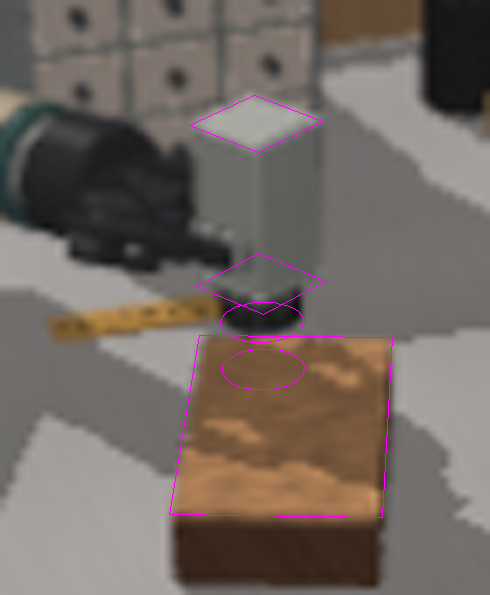

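View pics/t9.png

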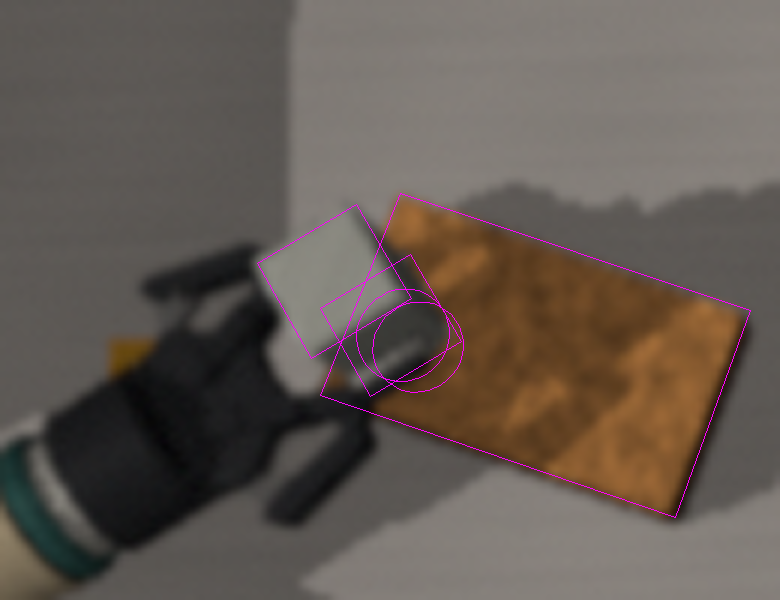

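```bash
python3 d.py .562 .259 .103 -60 -4.6 0; python3 -m crank '[[[0.003,-0.01,0.001],[0,0.003,0.005],1],[[0.004,-0.02,0.003],[0,0.003,0.01],1],[[0.004,-0.024,0.003],[0,0.003,0.01],1],[[0.004,-0.024,0.003],[0,0.003,0.01],1]]'; python3 d.py .562 .259 .099 -60 -4.6 0
```

```text
t 11.67 q [-1.37  1.51  0.74  1.46  0.64  1.31 -0.89] G [0.5609 0.2637 0.134 ] head -60.2 pd -4.8 jaw z -0.1 F [-0.1  0.6 -2.4] w 0.58
shift [-0.0015 -0.0311  0.0021] turn [0.003 0.004 0.002] deg 0.3 mm 31.2
clock: 12.0
tool_pos: [0.5398, 0.3074, 0.1041]
tcp_rot: [1.488, -0.006, 0.523]
contact_force: [-0.6, -0.1, -1.4]
gripper_width: 0.579
t 12.0 q [-1.36  1.55  0.73  1.43  0.63  1.3  -0.91] G [0.5667 0.2608 0.1086] head -60.1 pd -4.8 jaw z 0.4 F [-0.6 -0.1 -1.4] w 0.579
shift [-0.0051 -0.0093 -0.0016] turn [ 0.003  0.001 -0.006] deg 0.4 mm 10.7
```

```bash
python3 -m crank '[[[-0.003,-0.002,0],[0,0,-0.005],1],[[-0.003,-0.004,0],[0,0,-0.005],1],[[-0.003,-0.005,0],[0,0,-0.005],1],[[-0.003,-0.005,0],[0,0,-0.005],1]]'; python3 d.py .562 .259 .0985 -60 -4.6 0;python3 -m crank '[[[0,0,0],[0,0,0],1]]';python3 d.py .562 .259 .0985 -60 -4.6 0
```

```text
clock: 12.33
tool_pos: [0.5374, 0.3056, 0.0988]
tcp_rot: [1.487, -0.001, 0.523]
contact_force: [-1.0, -0.3, -1.8]
gripper_width: 0.581
t 12.33 q [-1.36  1.55  0.73  1.43  0.62  1.3  -0.91] G [0.5642 0.259  0.1033] head -60.1 pd -4.8 jaw z 0.1 F [-1.  -0.3 -1.8] w 0.581
shift [-0.002  -0.0046 -0.0015] turn [ 0.003  0.001 -0.001] deg 0.2 mm 5.2
clock: 12.42
tool_pos: [0.5374, 0.3057, 0.0991]
tcp_rot: [1.487, -0.001, 0.523]
contact_force: [0.2, 0.1, -1.8]
gripper_width: 0.579
t 12.42 q [-1.36  1.55  0.73  1.43  0.62  1.3  -0.91] G [0.5643 0.2591 0.1036] head -60.0 pd -4.8 jaw z 0.1 F [ 0.2  0.1 -1.8] w 0.579
shift [-0.0021 -0.0048 -0.0015] turn [ 0.003  0.001 -0.001] deg 0.2 mm 5.4
```

```bash
python3 -m crank '[[[0,-0.0015,0],[0,0,0],1],[[0,-0.003,0],[0,0,0],1],[[0,-0.003,0],[0,0,0],1]]'; python3 -m crank '[[[0,-0.001,0],[0,0,0],1],[[0,-0.0015,0],[0,0,0],1],[[0,-0.0015,0],[0,0,0],1]]'; python3 -m crank '[[[0,-0.001,0],[0,0,0],1],[[0,-0.0015,0],[0,0,0],1],[[0,-0.0015,0],[0,0,0],1]]'; python3 d.py .562 .259 .0985 -60 -4.6 0
```

```text
clock: 12.67
tool_pos: [0.5375, 0.3056, 0.0958]
tcp_rot: [1.488, -0.001, 0.523]
contact_force: [-0.0, 0.3, -1.9]
gripper_width: 0.579
clock: 12.92
tool_pos: [0.5375, 0.3054, 0.0941]
tcp_rot: [1.487, -0.001, 0.523]
contact_force: [0.5, 0.0, -2.9]
gripper_width: 0.582
clock: 13.17
tool_pos: [0.5376, 0.3054, 0.0939]
tcp_rot: [1.485, -0.002, 0.523]
contact_force: [-2.7, 2.0, 3.1]
gripper_width: 0.58
t 13.17 q [-1.36  1.56  0.73  1.42  0.62  1.3  -0.92] G [0.5645 0.2588 0.0985] head -60.1 pd -4.9 jaw z 0.1 F [-2.7  2.   3.1] w 0.58
shift [-0.0021  0.0004 -0.0014] turn [ 0.006  0.001 -0.001] deg 0.3 mm 2.6
```

```bash
python3 -m crank '[[[0,0,0],[0,0,0],-0.2],[[0,0,0],[0,0,0],-0.3],[[0,0,0],[0,0,0],-0.5],[[0,0,0],[0,0,0],-0.7],[[0,0,0],[0,0,0],-0.7],[[0,0,0],[0,0,0],-0.7]]'; python3 d.py 
python3 - <<'E'
from h import *
f=viewer.grab_frame('side'); crop(f,'s10',270,110,70,85,7)
f=viewer.grab_frame('top'); crop(f,'t10',170,140,130,100,6)
E
```

```text
clock: 13.67
tool_pos: [0.5376, 0.3053, 0.0938]
tcp_rot: [1.485, -0.001, 0.523]
contact_force: [0.2, -0.7, 0.2]
gripper_width: 0.852
t 13.67 q [-1.36  1.56  0.73  1.42  0.62  1.3  -0.92] G [0.5645 0.2587 0.0984] head -60.1 pd -4.9 jaw z 0.1 F [ 0.2 -0.7  0.2] w 0.852
```

View pics/s10.png

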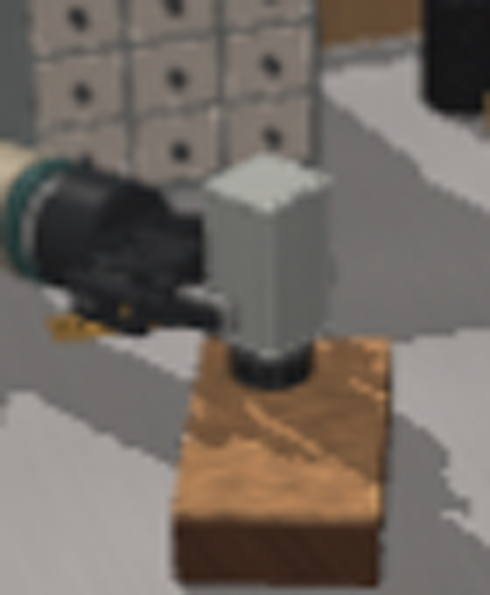

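View pics/t10.png

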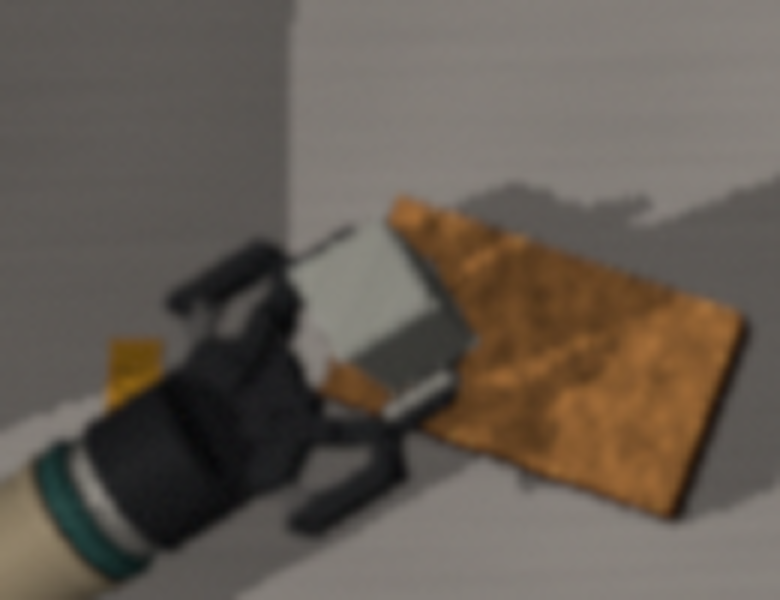

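```bash
for i in 1 2 3; do python3 -m crank '[[[0,0,0],[0,0,0],-1],[[0,0,0],[0,0,0],-1],[[0,0,0],[0,0,0],-1],[[0,0,0],[0,0,0],-1],[[0,0,0],[0,0,0],-1],[[0,0,0],[0,0,0],-1],[[0,0,0],[0,0,0],-1],[[0,0,0],[0,0,0],-1]]'; done | tail -5; 
python3 - <<'E'
from h import *
f=viewer.grab_frame('side'); a=1
crop(f,'s11',270,110,70,85,6)
f=viewer.grab_frame('top'); crop(f,'t11',170,140,90,85,6)
cv2.imwrite('pics/b11.png',np.hstack([cv2.imread('pics/s11.png'),cv2.imread('pics/t11.png')])[:, :800])
E
```

```text
clock: 15.77
tool_pos: [0.5376, 0.3054, 0.0939]
tcp_rot: [1.485, -0.001, 0.523]
contact_force: [0.1, -0.6, -0.3]
gripper_width: 0.999
```

View pics/b11.png

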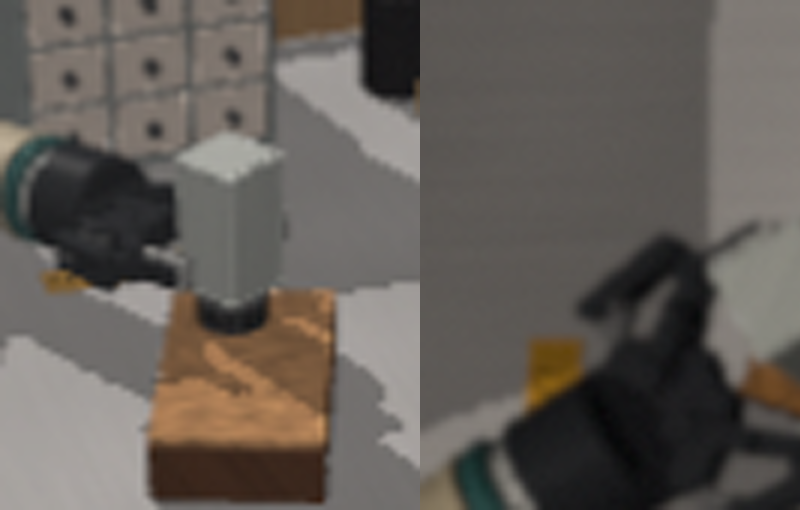

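The tin has stood upside down by itself on the cork for about 2 s, with the fingers fully open. Now I'll regrip and lift it.

```bash
python3 -m crank '[[[0,0,0],[0,0,0],1],[[0,0,0],[0,0,0],1],[[0,0,0],[0,0,0],1],[[0,0,0],[0,0,0],1],[[0,0,0],[0,0,0],1],[[0,0,0],[0,0,0],1],[[0,0,0],[0,0,0],1],[[0,0,0],[0,0,0],1]]' 60; python3 d.py; python3 -m crank '[[[0,0.01,0],[0,0,0],1],[[0,0.02,0],[0,0,0],1],[[0,0.04,0],[0,0,0],1],[[0,0.06,0],[0,0,0],1],[[0,0.08,0],[0,0,0],1],[[0,0.1,0],[0,0,0],1],[[0,0.13,0],[0,0,0],1],[[0,0.16,0],[0,0,0],1]]'; python3 d.py .55 .0 .28 -60 4.9 1 
```

```text
clock: 16.53
tool_pos: [0.5376, 0.3054, 0.0939]
tcp_rot: [1.485, -0.001, 0.523]
contact_force: [-0.0, -0.1, -0.5]
gripper_width: 0.578
t 16.53 q [-1.36  1.56  0.73  1.42  0.62  1.3  -0.92] G [0.5645 0.2588 0.0985] head -60.1 pd -4.9 jaw z 0.1 F [-0.  -0.1 -0.5] w 0.578
clock: 17.2
tool_pos: [0.5302, 0.317, 0.2547]
tcp_rot: [1.486, -0.001, 0.522]
contact_force: [0.7, 0.4, -2.1]
gripper_width: 0.576
t 17.2 q [-1.41  1.32  0.81  1.55  0.71  1.32 -0.79] G [0.557  0.2703 0.2593] head -60.1 pd -4.9 jaw z 0.0 F [ 0.7  0.4 -2.1] w 0.576
shift [-0.141   0.0103  0.2325] turn [ 2.000e-03 -2.680e-01  3.129e+00] deg 180.0 mm 272.1
```

```bash
python3 -m crank '[[[-0.01,0,0.01],[0,0,-0.1],1],[[-0.02,0,0.02],[0,0,-0.2],1],[[-0.03,0,0.03],[0,0,-0.3],1],[[-0.03,0,0.04],[0,0,-0.4],1],[[-0.04,0,0.05],[0,0,-0.5],1],[[-0.04,0,0.06],[0,0,-0.6],1],[[-0.05,0,0.07],[0,0,-0.7],1],[[-0.05,0,0.07],[0,0,-0.8],1]]' >/dev/null; python3 d.py .55 .0 .28 -60 4.9 1; python3 -m crank '[[[0,0,0],[0,0,-0.1],1],[[0,0,0],[0,0,-0.2],1],[[0,0,0],[0,0,-0.3],1],[[0,0,0],[0,0,-0.4],1],[[0,0,0],[0,0,-0.5],1],[[0,0,0],[0,0,-0.6],1],[[0,0,0],[0,0,-0.7],1],[[0,0,0],[0,0,-0.8],1]]' >/dev/null; python3 d.py .55 .0 .28 -60 4.9 1
```

```text
t 17.87 q [-1.32  1.21  0.66  1.78  0.91  1.27 -0.24] G [0.5475 0.1819 0.2669] head -60.3 pd -5.0 jaw z -45.9 F [-0.6 -0.3 -1.6] w 0.575
shift [-0.0673 -0.0576  0.1606] turn [-0.092  0.198 -2.33 ] deg 134.1 mm 183.4
t 18.53 q [-1.23  1.15  0.5   1.78  1.    1.4   0.49] G [0.5475 0.1817 0.2678] head -60.3 pd -4.9 jaw z -84.6 F [-0.5 -0.4 -1.5] w 0.575
shift [-0.0043 -0.0883  0.1604] turn [-0.141  0.127 -1.529] deg 88.3 mm 183.2
```

```bash
python3 -m crank '[[[0,-0.01,0.02],[-0.01,0.01,-0.1],1],[[0,-0.02,0.04],[-0.02,0.02,-0.2],1],[[0,-0.03,0.06],[-0.03,0.02,-0.3],1],[[0,-0.04,0.08],[-0.04,0.03,-0.4],1],[[0,-0.055,0.1],[-0.05,0.04,-0.5],1],[[0,-0.065,0.12],[-0.055,0.05,-0.6],1],[[-0.004,-0.08,0.14],[-0.065,0.06,-0.7],1],[[-0.004,-0.088,0.16],[-0.07,0.065,-0.8],1]]' >/dev/null; python3 d.py .55 -.05 .28 -60 4.9 1
```

```text
t 19.2 q [-1.01  1.01  0.47  2.17  1.35  1.18  0.94] G [ 0.5506 -0.0007  0.2858] head -58.4 pd 0.1 jaw z -41.6 F [-0.2 -1.6 -1.9] w 0.58
shift [ 0.0194 -0.0156  0.0419] turn [-0.07   0.058 -0.724] deg 41.8 mm 48.7
```

```bash
python3 -m crank '[[[0.002,0,0.005],[-0.01,0.01,-0.1],1],[[0.005,-0.004,0.01],[-0.02,0.02,-0.2],1],[[0.008,-0.006,0.02],[-0.03,0.02,-0.3],1],[[0.01,-0.008,0.025],[-0.04,0.03,-0.41],1],[[0.015,-0.01,0.03],[-0.05,0.04,-0.52],1],[[0.019,-0.015,0.04],[-0.06,0.05,-0.63],1],[[0.019,-0.015,0.042],[-0.07,0.058,-0.724],1],[[0.019,-0.015,0.042],[-0.07,0.058,-0.724],1]]' >/dev/null; python3 d.py .56 -.15 .25 -60 4.9 1
python3 - <<'E'
from h import *
f=viewer.grab_frame('side'); cv2.imwrite('pics/s12.png',f['color'][:,:,::-1])
E
```

```text
t 19.87 q [-0.91  0.95  0.45  2.22  1.44  1.13  1.64] G [ 0.5506 -0.051   0.2812] head -60.1 pd 4.9 jaw z 0.0 F [-0.4 -0.5 -2.8] w 0.579
shift [0.0413 0.0233 0.0928] turn [ 0.    -0.001  0.   ] deg 0.1 mm 104.2
```

View pics/s12.png

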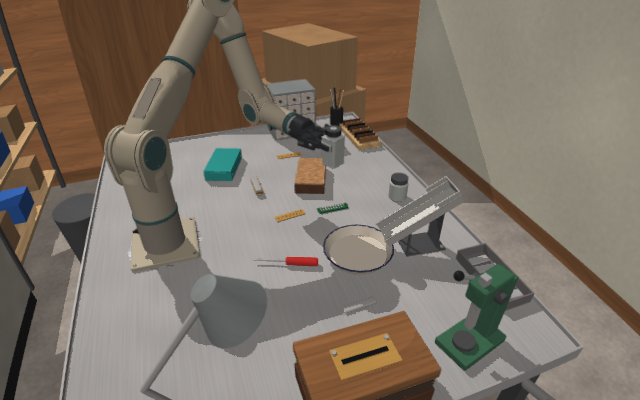

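```bash
python3 -m crank '[[[0.01,0.006,0.03],[0,0,0],1],[[0.02,0.012,0.05],[0,0,0],1],[[0.03,0.018,0.07],[0,0,0],1],[[0.04,0.023,0.093],[0,0,0],1],[[0.04,0.023,0.093],[0,0,0],1]]' >/dev/null; python3 d.py .552 -.243 .16 -56 4.9 1
```

```text
t 20.33 q [-0.72  1.05  0.49  2.3   1.72  1.08  1.37] G [ 0.56   -0.1528  0.2498] head -60.3 pd 4.8 jaw z -0.2 F [-0.7  0.2 -1.8] w 0.579
shift [0.056  0.0829 0.0818] turn [-0.002 -0.075 -0.01 ] deg 4.4 mm 129.3
```

```bash
python3 -m crank '[[[0.012,0.015,0.02],[0,-0.02,0],1],[[0.024,0.03,0.04],[0,-0.04,0],1],[[0.04,0.05,0.06],[0,-0.06,0],1],[[0.05,0.07,0.075],[0,-0.075,-0.01],1],[[0.056,0.083,0.082],[0,-0.075,-0.01],1],[[0.056,0.083,0.082],[0,-0.075,-0.01],1]]' >/dev/null; python3 d.py .552 -.243 .085 -56 4.9 1
python3 - <<'E'
from h import *
f=viewer.grab_frame('side'); crop(f,'s13',315,165,90,115,5)
f=viewer.grab_frame('top'); crop(f,'t13',355,135,80,115,5)
cv2.imwrite('pics/b13.png',np.hstack([cv2.imread('pics/s13.png')[:,:400],cv2.imread('pics/t13.png')[:,:400]]))
E
```

```text
t 20.83 q [-0.49  1.31  0.47  2.36  2.06  1.23  0.94] G [ 0.5514 -0.2442  0.1569] head -56.1 pd 5.0 jaw z 0.1 F [ 0.2  0.3 -2.3] w 0.575
shift [-0.0012  0.0717  0.0056] turn [ 0.002 -0.001  0.001] deg 0.1 mm 72.0
```

View pics/b13.png

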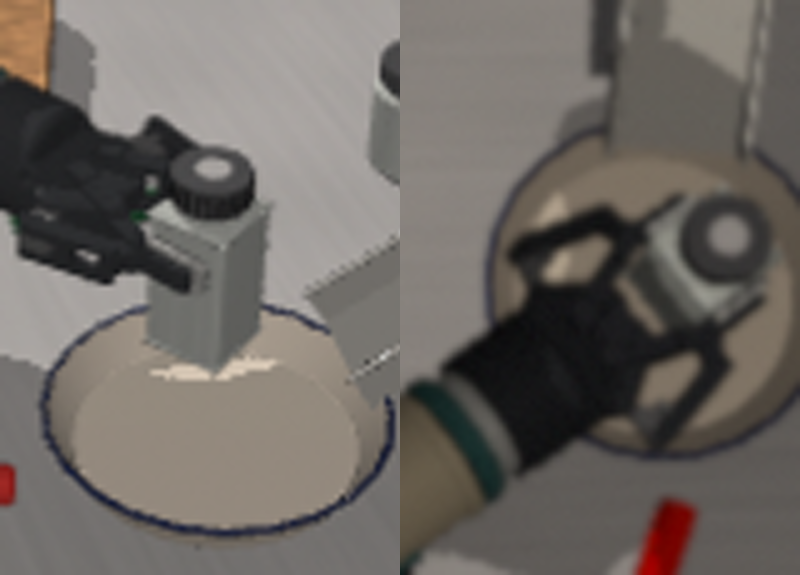

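```bash
python3 -m crank '[[[0,0.015,0.001],[0,0,0],1],[[0,0.03,0.002],[0,0,0],1],[[0,0.045,0.003],[0,0,0],1],[[0,0.06,0.004],[0,0,0],1],[[0,0.07,0.0055],[0,0,0],1],[[0,0.075,0.0055],[0,0,0],1],[[0,0.076,0.0055],[0,0,0],1]]' >/dev/null; python3 d.py .552 -.243 .075 -56 4.9 1; python3 -m crank '[[[0,0.0015,0],[0,0,0],1],[[0,0.003,0],[0,0,0],1],[[0,0.003,0],[0,0,0],1]]';  python3 d.py .552 -.243 .072 -56 4.9 1
```

```text
t 21.52 q [-0.49  1.46  0.41  2.27  1.99  1.26  0.89] G [ 0.5531 -0.2405  0.0838] head -55.8 pd 4.8 jaw z -0.1 F [-0.3  0.6 -2.8] w 0.583
shift [0.0021 0.0085 0.0022] turn [-0.002  0.003 -0.002] deg 0.2 mm 9.1
clock: 21.77
tool_pos: [0.5229, -0.1956, 0.0858]
tcp_rot: [-1.654, 0.003, -2.545]
contact_force: [-0.3, -0.0, -2.6]
gripper_width: 0.579
t 21.77 q [-0.49  1.46  0.41  2.27  1.99  1.26  0.89] G [ 0.5531 -0.2401  0.0813] head -55.8 pd 4.8 jaw z -0.2 F [-0.3 -0.  -2.6] w 0.579
shift [0.0024 0.009  0.0025] turn [-0.002  0.004 -0.003] deg 0.3 mm 9.7
```

```bash
python3 -m crank '[[[0,0.0025,0],[0,0,0],1],[[0,0.005,0],[0,0,0],1],[[0,0.005,0],[0,0,0],1]]'; python3 -m crank '[[[0,0.001,0],[0,0,0],1],[[0,0.002,0],[0,0,0],1],[[0,0.002,0],[0,0,0],1]]';python3 -m crank '[[[0,0.001,0],[0,0,0],1],[[0,0.0015,0],[0,0,0],1],[[0,0.0015,0],[0,0,0],1]]';python3 -m crank '[[[0,0.001,0],[0,0,0],1],[[0,0.0015,0],[0,0,0],1],[[0,0.0015,0],[0,0,0],1]]';  python3 d.py .552 -.243 .072 -56 4.9 1
```

```text
clock: 22.02
tool_pos: [0.5227, -0.1951, 0.0804]
tcp_rot: [-1.655, 0.003, -2.545]
contact_force: [0.1, -0.0, -2.8]
gripper_width: 0.576
clock: 22.27
tool_pos: [0.5226, -0.195, 0.0782]
tcp_rot: [-1.655, 0.003, -2.545]
contact_force: [0.2, -0.4, -2.8]
gripper_width: 0.575
clock: 22.52
tool_pos: [0.5225, -0.1949, 0.0765]
tcp_rot: [-1.655, 0.003, -2.545]
contact_force: [-0.6, 1.1, -1.7]
gripper_width: 0.58
clock: 22.77
tool_pos: [0.5225, -0.1949, 0.0763]
tcp_rot: [-1.652, 0.003, -2.544]
contact_force: [-0.8, 2.9, 4.0]
gripper_width: 0.574
t 22.77 q [-0.49  1.48  0.41  2.26  1.98  1.26  0.89] G [ 0.5527 -0.2394  0.0719] head -55.8 pd 4.7 jaw z -0.2 F [-0.8  2.9  4. ] w 0.574
shift [ 0.0024 -0.0005  0.0025] turn [-0.004  0.004 -0.002] deg 0.4 mm 3.5
```

Contact came at the expected height, 0.072. I'll release and look.

```bash
python3 -m crank '[[[0,0,0],[0,0,0],-0.2],[[0,0,0],[0,0,0],-0.3],[[0,0,0],[0,0,0],-0.5],[[0,0,0],[0,0,0],-0.7],[[0,0,0],[0,0,0],-1],[[0,0,0],[0,0,0],-1],[[0,0,0],[0,0,0],-1],[[0,0,0],[0,0,0],-1]]'; python3 d.py .552 -.243 .17 -56 4.9 1
python3 - <<'E'
from h import *
f=viewer.grab_frame('side'); crop(f,'s14',315,165,90,115,5)
f=viewer.grab_frame('top'); crop(f,'t14',355,135,80,115,5)
cv2.imwrite('pics/b14.png',np.hstack([cv2.imread('pics/s14.png')[:,:400],cv2.imread('pics/t14.png')[:,:400]]))
E
```

```text
clock: 23.43
tool_pos: [0.5225, -0.1949, 0.0762]
tcp_rot: [-1.652, 0.003, -2.544]
contact_force: [0.2, -0.1, -0.6]
gripper_width: 0.997
t 23.43 q [-0.49  1.48  0.41  2.26  1.98  1.26  0.89] G [ 0.5528 -0.2394  0.0719] head -55.8 pd 4.7 jaw z -0.2 F [ 0.2 -0.1 -0.6] w 0.997
shift [ 0.0021 -0.0983 -0.0055] turn [-0.004  0.004 -0.003] deg 0.4 mm 98.4
```

View pics/b14.png

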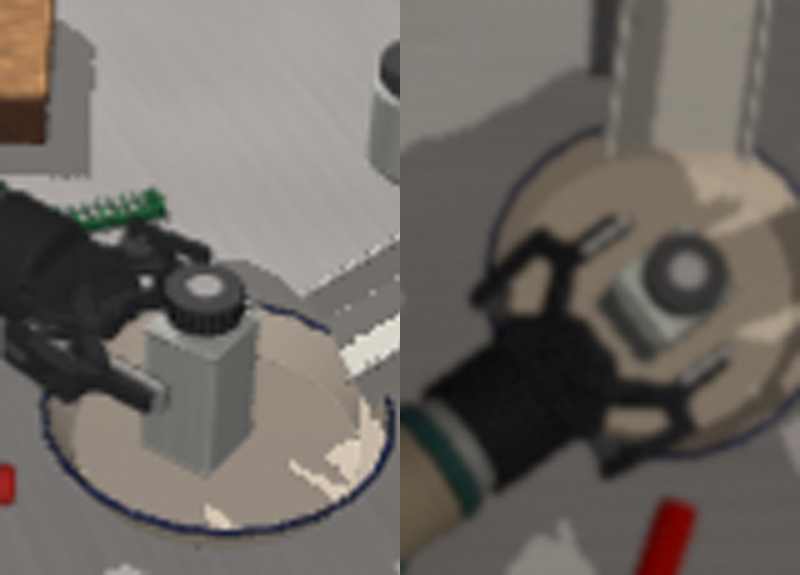

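```bash
python3 -m crank '[[[0,-0.01,-0.002],[0,0,0],-1],[[0,-0.025,-0.004],[0,0,0],-1],[[0,-0.045,-0.006],[0,0,0],-1],[[0,-0.065,-0.008],[0,0,0],-1],[[0,-0.085,-0.01],[0,0,0],-1],[[0,-0.105,-0.01],[0,0,0],-1],[[0,-0.12,-0.01],[0,0,0],-1],[[0,-0.12,-0.01],[0,0,0],-1]]'; python3 d.py .55 -.1 .25 -60 5 1
```

```text
clock: 24.2
tool_pos: [0.5214, -0.1958, 0.2008]
tcp_rot: [-1.648, 0.005, -2.547]
contact_force: [0.1, -0.2, 0.8]
gripper_width: 1.005
t 24.2 q [-0.51  1.23  0.49  2.4   2.07  1.23  0.98] G [ 0.5516 -0.2403  0.1966] head -55.9 pd 4.4 jaw z -0.3 F [ 0.1 -0.2  0.8] w 1.005
shift [-0.0815 -0.0443 -0.1207] turn [-0.01   0.072  0.001] deg 4.1 mm 152.2
```

```bash
python3 -m crank '[[[-0.01,-0.01,-0.02],[0,0.02,0],-1],[[-0.03,-0.02,-0.04],[0,0.04,0],-1],[[-0.04,-0.03,-0.06],[0,0.06,0],-1],[[-0.06,-0.04,-0.08],[0,0.07,0],-1],[[-0.07,-0.044,-0.1],[0,0.07,0],-1],[[-0.08,-0.044,-0.12],[0,0.07,0],-1],[[-0.08,-0.044,-0.12],[0,0.07,0],-1],[[-0.08,-0.044,-0.12],[0,0.07,0],-1]]'; python3 - <<'E'
from h import *
f=viewer.grab_frame('side'); cv2.imwrite('pics/s15.png',f['color'][:,:,::-1]); s=f
f=viewer.grab_frame('top'); cv2.imwrite('pics/t15.png',f['color'][:,:,::-1]); crop(f,'t15c',365,145,90,75,8);crop(s,'s15c',315,195,90,75,8)
E
```

```text
clock: 24.87
tool_pos: [0.5224, -0.0534, 0.254]
tcp_rot: [-1.649, 0.001, -2.614]
contact_force: [-0.4, -0.5, 0.3]
gripper_width: 1.002
```

View pics/s15.png

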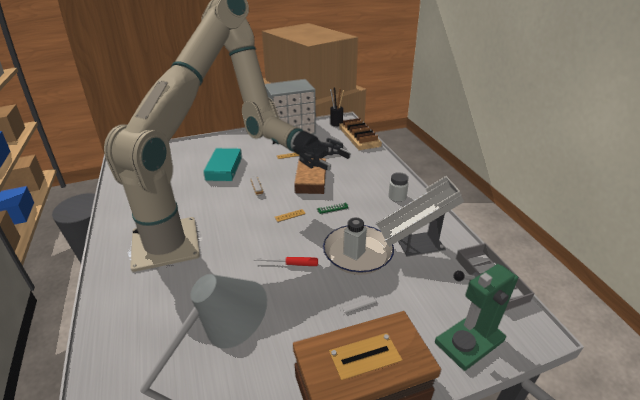

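View pics/t15.png

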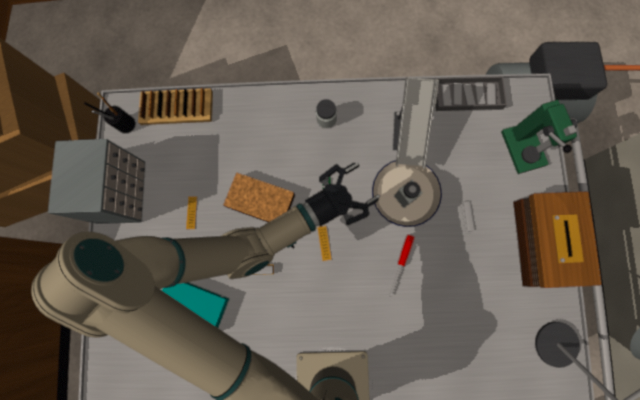

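View pics/s15c.png

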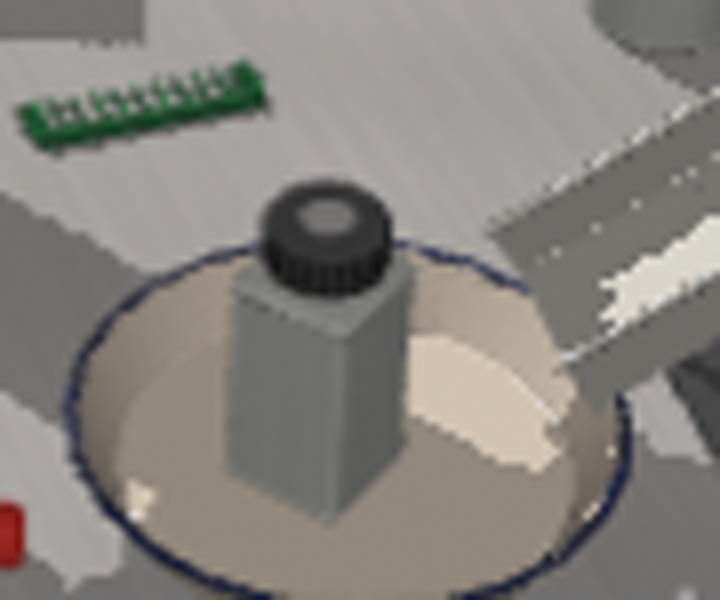

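View pics/t15c.png

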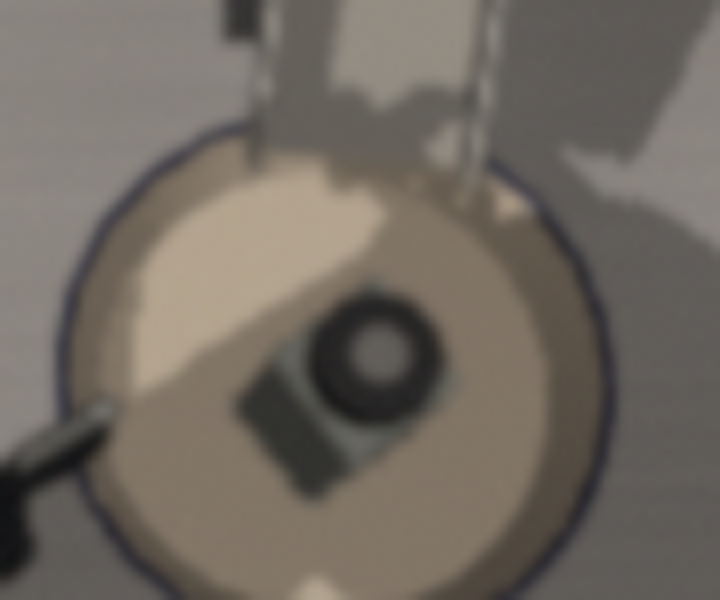

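The tin stands upright near the dish centre (side 354,240; top 412,189). The other items are at their starting pixels, except the harmonica, which the arm partly hides in the top view but which is unmoved in the side view. The gripper is clear of everything, so I'm handing in.

```bash
python3 - <<'E'
from plant import env
print(env.finish_job()); s=env.sense(); print(s['clock'],s['contact_force'].round(1))
E
```

```text
the job is handed in; nothing more can be done
None
the job is handed in; nothing more can be done
```

I turned the tin upside down, stood it on its cap on the cork block with the fingers open for about 2 s, then righted it, set it back in the dish and let go. I handed the job in at about 25 s; the interface reports no verdict.

- **Handling:** I gripped the tin's flat sides with the tool nearly horizontal and rolled it 180° each way. Both set-downs touched at the height I expected, with only a few newtons on the wrist, and I saw no drop or topple.
- **Final position:** the last pictures show the tin upright on the dish floor, with the gripper well clear. From the gripper position at release, it stands about 10 mm from the dish centre.
- **Other items:** all sit at the same pixels as at the start. In the top view the arm partly hides the harmonica, but the side view shows it unmoved.
- **Early disagreement:** my first estimate of the tin's rotation was off by a few degrees between the two camera views. I settled it by overlaying a model before gripping. No check failed.

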